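# Clear, check and load the warm forging plate

## Task

The steel forging plate has been warmed with the torch: take the scraper and scrape every loose chip off it into the scrap pan at its end (do not pick chips off the plate with the fingers). Then check with the infrared thermometer that it is evenly warm, aiming steeply down at each of the three white dots from a hand's breadth or two away, not touching the plate, and holding still on each for a good second, from the dot farthest from the pan to the one nearest it. Last, lay all the forged blanks from the kiln shelf flat on the plate, none on another, and see that the scraper stands on its plywood pad again, the thermometer upright on its black rubber pad, and everything else where it was.

Things in the scene. Friction and masses are not known exactly. Their poses are not given: they have to be found in the camera images.
- plate: Dark steel forging plate on a closed frame, fixed to the bench; place and heading vary. Flat level top, 240 mm along x, 260 mm along y, 70 mm above the bench, without rims. Origin: on the bench under the plate's middle; z up. Its -y end hangs over the scrap pan; the other edges drop to the bench.
- pan: Aluminium scrap pan fixed at the plate's -y end, axes parallel to the plate's. 230 mm along x, 125 along y; walls 4 mm thick, 44 mm high, the outer (-y) one 75 mm. Origin: on the bench under the pan's middle, 180.5 mm from the plate's origin along its -y. The inner wall is tucked 12 mm under the plate's end edge, so what is pushed over that edge falls in.
- chip1: Loose off-cut chip of bar, 18 x 14 x 10 mm (x, y, z), 18 g, rust brown with one bright sawn end. Origin: middle of its underside as it starts on the plate. Three to six of the six chips are present; an absent one has no pose (None).
- chip2: Loose off-cut chip of bar, 18 x 14 x 10 mm (x, y, z), 18 g, rust brown with one bright sawn end. Origin: middle of its underside as it starts on the plate. Three to six of the six chips are present; an absent one has no pose (None).
- chip3: Loose off-cut chip of bar, 18 x 14 x 10 mm (x, y, z), 18 g, rust brown with one bright sawn end. Origin: middle of its underside as it starts on the plate. Three to six of the six chips are present; an absent one has no pose (None).
- chip4: Loose off-cut chip of bar, 18 x 14 x 10 mm (x, y, z), 18 g, rust brown with one bright sawn end. Origin: middle of its underside as it starts on the plate. Three to six of the six chips are present; an absent one has no pose (None).
- chip5: Loose off-cut chip of bar, 18 x 14 x 10 mm (x, y, z), 18 g, rust brown with one bright sawn end. Origin: middle of its underside as it starts on the plate. Three to six of the six chips are present; an absent one has no pose (None).
- chip6: Loose off-cut chip of bar, 18 x 14 x 10 mm (x, y, z), 18 g, rust brown with one bright sawn end. Origin: middle of its underside as it starts on the plate. Three to six of the six chips are present; an absent one has no pose (None).
- scraper: Scraper block, 320 g: steel sole 36 x 124 mm (x, y), 6 mm thick; wooden base 34 x 120 mm up to 26 mm; wooden handle 26 mm thick (x), 90 mm long (y), from 26 to 66 mm above the sole's underside. Origin: middle of the sole's underside; z up. It scrapes along its own x, either way. It starts standing on its pad, its length roughly along the pad's.
- pad_scraper: Plywood pad 140 x 120 mm (x, y), 4 mm thick, fixed flat on the bench at the left or right: the scraper's place. Origin: middle of its underside. The scraper is home when it stands on its sole with its origin over this pad.
- gun: Yellow and black pistol-shaped infrared thermometer, 280 g, standing on its handle's flat foot. Origin: middle of the foot's underside; it looks along +x; z up. Foot 75 x 50 x 20 mm; handle 40 x 34 mm; yellow head x -50 to 80 mm, 44 mm wide (y), z 103 to 153 mm, to be gripped across its width near x = 10 mm; black snout to x = 110 mm. It reads all the time and needs only aiming.
- lens (a point): Middle of the lens, 110 mm along x and 126 mm along z from the gun's origin, with the gun's axes: it looks along +x. A reading counts when the lens is 80 to 250 mm from a dot, the line of sight passes within 14 mm of the dot's centre and comes down at least 25 degrees below level, and the gun is held still.
- pad_gun: Black rubber pad 140 x 120 mm (x, y), 4 mm thick, fixed flat on the bench, opposite the scraper's pad: the thermometer's place. Origin: middle of its underside. The thermometer is home when it stands upright on its foot with its origin over this pad.
- dot_far (a point): White painted dot, 24 mm across, on the plate's top face: the one farthest from the pan, 90 mm from the plate's middle along its +y. The point is the dot's centre. A chip may lie on it at first.
- dot_mid (a point): White painted dot, 24 mm across, at the middle of the plate's top face; the point is its centre.
- dot_near (a point): White painted dot, 24 mm across, on the plate's top face: the one nearest the pan, 90 mm from the plate's middle along its -y; the point is its centre.
- blank1: Forged steel blank, 180 g, lying on a pale kiln shelf 120 x 160 mm, 25 mm high (left or right of the bench, blanks 52 mm apart): dark bar 75 mm long (x), 22 mm wide (y), 12 mm thick, with a tip 14 mm wide, 9 mm thick, to x = 64 mm. Origin: middle of the wide bar's underside; z up. Grip it across its width. Two or three are present; an absent one has no pose (None).
- blank2: Forged steel blank, 180 g, lying on a pale kiln shelf 120 x 160 mm, 25 mm high (left or right of the bench, blanks 52 mm apart): dark bar 75 mm long (x), 22 mm wide (y), 12 mm thick, with a tip 14 mm wide, 9 mm thick, to x = 64 mm. Origin: middle of the wide bar's underside; z up. Grip it across its width. Two or three are present; an absent one has no pose (None).
- blank3: Forged steel blank, 180 g, lying on a pale kiln shelf 120 x 160 mm, 25 mm high (left or right of the bench, blanks 52 mm apart): dark bar 75 mm long (x), 22 mm wide (y), 12 mm thick, with a tip 14 mm wide, 9 mm thick, to x = 64 mm. Origin: middle of the wide bar's underside; z up. Grip it across its width. Two or three are present; an absent one has no pose (None).
- hammer: Bystander: hammer lying beyond the plate.
- flux: Bystander: amber flux jar, 64 mm across, 85 mm high.
- mug: Bystander: blue mug, 76 mm across, 90 mm high.
- wire_brush: Bystander: brush lying at the left.
- punch: Bystander: round-edged steel punch, 150 mm long, lying beyond the plate.
Not all that is in view belongs to the job. What is shaped like the gun but green or pink is not meant.

How it is judged:
By the outcome, as a careful person would: the job done as asked, in the order asked, and still so for the second after the job is handed in, with the robot touching nothing.
Of chip1, chip2, chip3, chip4, chip5, chip6 only 3 to 6 are there at a start; the rules pass over those that are not, and their reading is None.
Of blank1, blank2, blank3 only 2 to 3 are there at a start; the rules pass over those that are not, and their reading is None.
At some moment in a run one of chip1, chip2, chip3, chip4, chip5, chip6, scraper may be knocked a few centimetres aside while the robot is not near it.
It also fails if it takes over 210 s, if anything falls off the work surface, if the arm or the gripper's body presses on something with over 40 N, if the wrist force passes 120 N, or if a joint passes its speed limit or range.

## Robot

A 6-joint arm with a two-finger parallel gripper is mounted at the origin on the work surface. World frame = base frame: x ahead of the robot, y to its left, z up, the work surface at z = 0. Lengths are in m, angles in degrees, forces in N, time in s.
With the tool pointing down it reaches from about 0.375 to 0.9 m from the base axis. Payload 3.1 kg.
Tool frame: the origin (TCP) lies at the very end of the fingers, on their centre line; the grasp point (between the pads) lies behind it (bot.grip_depth is the z of the grasp point in the tool frame, in m); z points along the fingers, y is the direction in which the jaws open and shut (so a half turn about z gives the same grasp; the last joint's range is limited). The gripper opens to 87 mm and grips with 3 to 60 N. Pads are 19 mm wide; open, the fingers measure 117 mm over their backs; the gripper's body (75 mm by 190 mm) begins 51 mm behind the grasp point.
Start: joints at [-76.289, 30.224, 82.088, -0, 67.689, -10.227], TCP at [0.254, -0.571, 0.223] pointing down, gripper open.
Joint ranges: [-176.69, 176.69], [-43.24, 126.21], [12.49, 139.97], [-82, 262], [0, 151.66], [-163.58, 163.58]. Speed limits (degrees/s): [159.86, 159.86, 180, 180, 180, 180].

## Interface

Orientations are given as a 3x3 rotation matrix whose columns are the frame's x, y, z axes.
In Python, from rig import bot, vision gives the robot as it stands. The module is installed in compiled form; this text tells all that it offers.
- The arm moves only by the shell command python3 -m jog 'ROWS'. ROWS is JSON, a list of rows, each a list of 3 entries, a list of its own where there are three numbers: the shift along the tool's x, y, z in mm, then the turn, a rotation vector about the tool's x, y, z in degrees, then the closure, from 0 (fully open) to 1 (shut). In form: [[[dx, dy, dz], [wx, wy, wz], fingers], ...]. A call has 1 to 12 rows; each row is the pose to reach, as a shift and turn from the pose commanded when the call began, along the tool's axes at that moment; what a row does not reach only later rows make up. A row lasts 1/12 s, in which the tool goes at most 41.7 mm and 7.16 degrees, less where a joint would pass 70% of its speed; a pose out of reach is approached as far as the arm can. A call with a gripper value outside its range is refused whole. The fingers move at their own pace and stop on an object; the grip force is fixed at half the most. Time passes only in rows, so rows that repeat a pose let the fingers close. It gives the time, the measured TCP pose, the force and the opening at its end, in the units of the state.
- bot.read_state(): the state, without advancing time (a new reading comes with each control period).
- vision.capture(name): name is "side" or "top"; returns the picture (400x640x3 uint8, red, green, blue); there is no depth.
- vision.camera_info(name): a dict with "intrinsics" (3x3 intrinsics, pixels), "dist" ([k1, k2, p1, p2, k3] as OpenCV has them; the pictures are not rectified), "camera_from_world" (4x4, takes a point from world to camera coordinates). Camera axes: x right, y up, looking along -z (the intrinsics and any distortion apply to the point x, -y, -z); pixel columns grow to the right and rows downward; lengths in m; the calibration is good to about 2 mm. A picture is of the moment at which its call begins. camera_info takes no time and is no camera call.
- bot.hand_in(): hands the job in, once; it reports no verdict.
The state is a dict: "time_s": time; "joint_positions": joint angles; "qvel": joint speeds; "tau": joint torques, N m; "position": TCP position; "tcp_rot": TCP orientation; "force": force on the tool from outside, world axes, zero at the start; "moment": the same for the moment, N m; "opening": opening from 0.0 (shut) to 1.0 (fully open).
Only numpy, scipy, OpenCV 4.12 (cv2) and the standard library are available. Lean on these libraries where they do the work, as an engineer would, in place of code of your own. Each camera call takes 0.05 s, during which the arm holds its last target. There are 200 camera calls.

## Working session

There is one attempt and no reset: what is moved stays moved. The work goes in short steps, Python scripts to look and compute and a shell command to move; the robot and the scene stay as the last step left them, time stands still between calls to the robot, and variables do not carry over. Pictures are saved under pics/ and viewed, about 12 in all and at most 16, crops included, and the job is handed in when it is done.

```bash
mkdir -p pics; cat > h.py <<'E'
import numpy as np, cv2
from rig import bot, vision
def snap(name,fn,crop=None,scale=1):
    im=vision.capture(name)
    cv2.imwrite(f'pics/raw_{fn}.png',im[:,:,::-1])
    if crop: 
        x0,y0,x1,y1=crop; im=im[y0:y1,x0:x1]
    im=cv2.resize(im,None,fx=scale,fy=scale,interpolation=cv2.INTER_CUBIC)
    cv2.imwrite(f'pics/{fn}.png',im[:,:,::-1]); return im
def cam(name):
    c=vision.camera_info(name); return np.array(c['intrinsics'],float),np.array(c['dist'],float),np.array(c['camera_from_world'],float)
def px2w(name,uv,z):
    K,d,T=cam(name); uv=np.array(uv,float).reshape(-1,1,2)
    p=cv2.undistortPoints(uv,K,d).reshape(-1,2)
    R=T[:3,:3];t=T[:3,3];o=-R.T@t
    out=[]
    zz=np.broadcast_to(z,(len(p),))
    for q,h in zip(p,zz):
        r=R.T@np.array([q[0],-q[1],-1]); out.append(o+r*(h-o[2])/r[2])
    return np.array(out)
def w2px(name,P):
    K,d,T=cam(name); P=np.atleast_2d(P).astype(float); c=P@T[:3,:3].T+T[:3,3]
    return cv2.projectPoints(c*[1,-1,-1],np.zeros(3),np.zeros(3),K,d)[0].reshape(-1,2)
E
python3 - <<'E'
from h import *
for n in('top','side'):
    snap(n,n+'0',scale=1.25); K,d,T=cam(n); print(n,K.tolist(),d,-T[:3,:3].T@T[:3,3])
s=bot.read_state(); print(s,bot.grip_depth)
E
```

```text
top [[440.7983591004306, 0.0, 324.205749501159], [0.0, 440.7983591004306, 205.11457252372506], [0.0, 0.0, 1.0]] [-0.11814248  0.          0.          0.          0.        ] [ 0.38297964 -0.00454093  1.69100231]
side [[492.15978885757795, 0.0, 319.7961493631316], [0.0, 492.15978885757795, 203.25586517665943], [0.0, 0.0, 1.0]] [-0.08386912  0.          0.          0.          0.        ] [ 0.31075463 -0.89876564  1.24206993]
{'time_s': 0.1, 'joint_positions': array([-7.62894952e+01,  3.02741980e+01,  8.21495636e+01,  3.02029729e-04,
        6.76887634e+01, -1.02282345e+01]), 'qvel': array([-0.02231237, -0.0445968 , -0.22492463,  0.02998473, -0.03703003,
       -0.02854314]), 'tau': array([-1.03317523e-04, -4.40986669e+01, -1.77150625e+01,  6.34673727e-02,
        5.33908058e-02, -3.10879352e-05]), 'position': array([ 0.25345961, -0.5705767 ,  0.22166061]), 'tcp_rot': array([[ 9.13980714e-01,  4.05757370e-01, -4.60745403e-04],
       [ 4.05757477e-01, -9.13978788e-01,  1.90912441e-03],
       [ 3.53529774e-04, -1.93185378e-03, -9.99998071e-01]]), 'force': array([-0.07763729, -0.06172135, -0.45378374]), 'moment': array([-0.0027008 , -0.03563504, -0.00808223]), 'opening': 1.0025101321555028} -0.0187
```

View pics/top0.png

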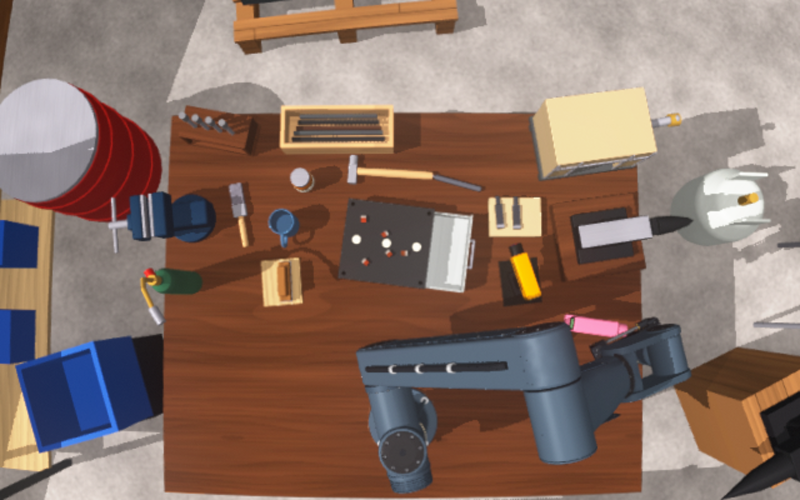

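View pics/side0.png

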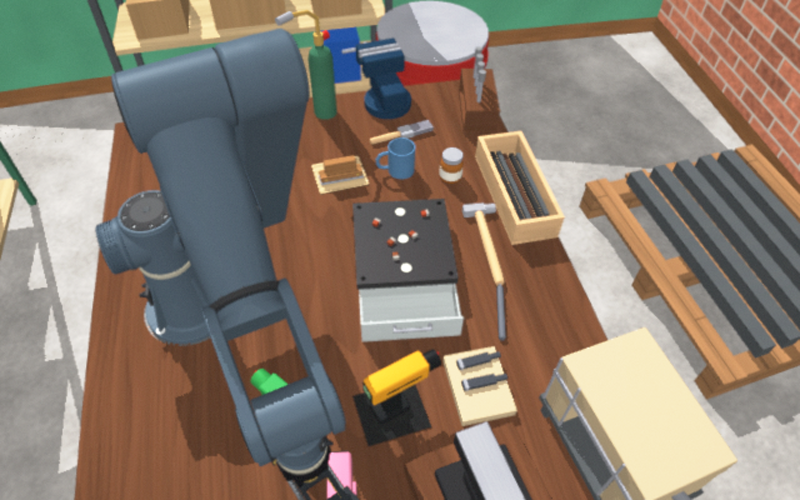

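Top view: plate around (392,243), pan at (450,250), scraper at (283,281), yellow gun at (524,273) on the black pad, and two blanks at (500,213) and (517,213). The pink one at (597,325) and the green one seen in the side view at (268,382) are decoys. I'll take enlarged crops to measure from.

```bash
python3 - <<'E'
from h import *
im=cv2.imread('pics/raw_top0.png')
c=cv2.resize(im[140:250,200:400],None,fx=4,fy=4,interpolation=cv2.INTER_CUBIC); cv2.imwrite('pics/tA.png',c)
c=cv2.resize(im[140:250,370:500],None,fx=5,fy=5,interpolation=cv2.INTER_CUBIC); cv2.imwrite('pics/tB.png',c)
E
```

```text
(no output)
```

View pics/tA.png

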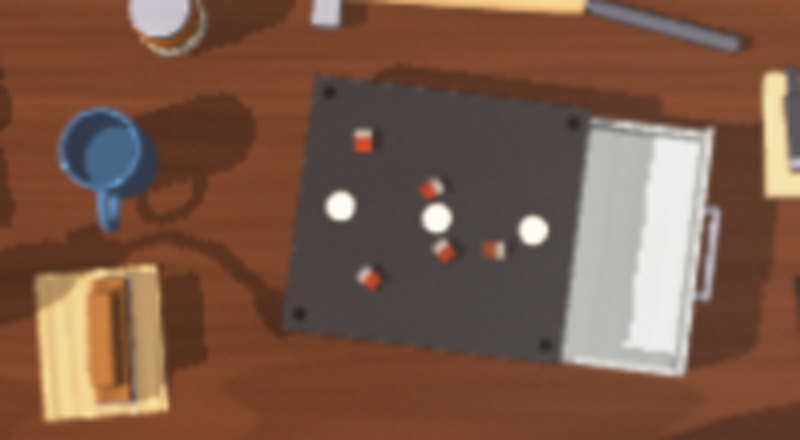

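View pics/tB.png

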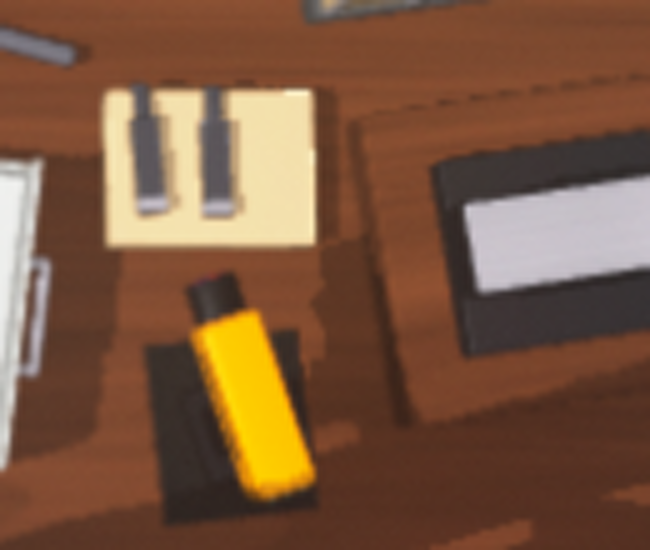

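```bash
python3 - <<'E'
from h import *
np.set_printoptions(precision=4,suppress=True)
A=lambda p:np.array(p,float)/4+[200,140]-0.375
B=lambda p:np.array(p,float)/5+[370,140]-0.4
d=px2w('top',A([(340,206),(436,218),(533,230)]),.07);print('dots',d)
print('plate corners',px2w('top',A([(318,74),(590,107),(562,362),(284,330)]),.07))
v=d[0]-d[2];print('heading of plate y',np.degrees(np.arctan2(v[1],v[0])),np.linalg.norm(v))
print('chips',px2w('top',A([(363,141),(431,189),(445,251),(370,279),(494,250)]),.08))
print('scraper pad',px2w('top',A([(36,275),(157,265),(168,410),(46,420)]),.004))
print('scraper hi',px2w('top',A([(106,278),(110,400)]),.066))
g=px2w('top',B([(228,318),(282,492)]),.157);print('gun head front/back',g)
print('gunpad',px2w('top',B([(147,347),(300,330),(318,505),(165,522)]),.004))
print('blanks tail/bar front/tip',px2w('top',B([(153,210),(145,120),(141,88),(219,214),(214,120),(213,88)]),.037))
print('shelf',px2w('top',B([(105,90),(313,90),(315,245),(106,245)]),.025))
im=cv2.imread('pics/raw_side0.png')
a=cv2.resize(im[115:160,240:310],None,fx=6,fy=6,interpolation=cv2.INTER_CUBIC)
b=cv2.resize(im[270:360,280:420],None,fx=5,fy=5,interpolation=cv2.INTER_CUBIC)
a=cv2.copyMakeBorder(a,0,0,0,280,cv2.BORDER_CONSTANT)
cv2.imwrite('pics/sA.png',np.vstack([a[:, :700],b[:320]]))
E
```

```text
dots [[ 0.5496  0.1357  0.07  ]
 [ 0.5385  0.0469  0.07  ]
 [ 0.5274 -0.0426  0.07  ]]
plate corners [[ 0.6731  0.1573  0.07  ]
 [ 0.6422 -0.0957  0.07  ]
 [ 0.4057 -0.0692  0.07  ]
 [ 0.4349  0.1866  0.07  ]]
heading of plate y 82.9137012678408 0.17974668640822447
chips [[ 0.6088  0.1141  0.08  ]
 [ 0.5643  0.0513  0.08  ]
 [ 0.5072  0.0383  0.08  ]
 [ 0.4814  0.1069  0.08  ]
 [ 0.5081 -0.0066  0.08  ]]
scraper pad [[0.4896 0.4356 0.004 ]
 [0.4994 0.3177 0.004 ]
 [0.3602 0.3054 0.004 ]
 [0.35   0.4236 0.004 ]]
scraper hi [[0.483  0.3534 0.066 ]
 [0.37   0.3482 0.066 ]]
gun head front/back [[ 0.4986 -0.3297  0.157 ]
 [ 0.3766 -0.3664  0.157 ]]
gunpad [[ 0.4877 -0.2989  0.004 ]
 [ 0.5009 -0.4184  0.004 ]
 [ 0.3658 -0.4305  0.004 ]
 [ 0.3533 -0.3115  0.004 ]]
blanks tail/bar front/tip [[ 0.5898 -0.299   0.037 ]
 [ 0.6588 -0.2939  0.037 ]
 [ 0.6834 -0.2912  0.037 ]
 [ 0.5869 -0.3495  0.037 ]
 [ 0.659  -0.3469  0.037 ]
 [ 0.6838 -0.3466  0.037 ]]
shelf [[ 0.6839 -0.2654  0.025 ]
 [ 0.6849 -0.4271  0.025 ]
 [ 0.5647 -0.4261  0.025 ]
 [ 0.5643 -0.2647  0.025 ]]
```

View pics/sA.png

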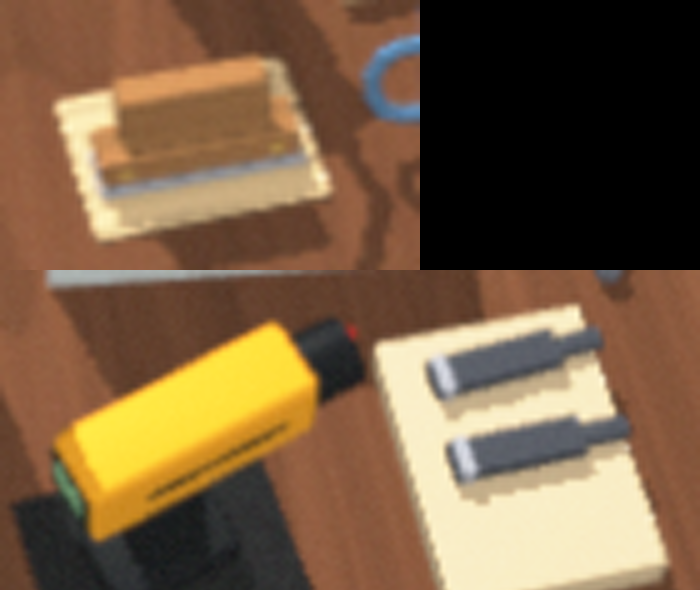

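Crop: the scraper's handle top ends are at (117,92) and (268,68). Five chips and two blanks are present. The gun is yellow with a black snout.

```bash
cat >> h.py <<'E'
from scipy.spatial.transform import Rotation as Rn
def down(hy):  # tool down, tool y heading (deg)
    a=np.radians(hy); y=np.array([np.cos(a),np.sin(a),0]); z=np.array([0,0,-1.]); return np.c_[np.cross(y,z),y,z]
def plan(p,R=None):
    s=bot.read_state(); T=np.array(s['tcp_rot']); R=T if R is None else R
    print('shift mm',np.round(T.T@(np.array(p)-s['position'])*1000,1),'rot',np.round(Rn.from_matrix(T.T@R).as_rotvec(degrees=True),2))
PO=np.array([.5385,.0465]); ph=np.radians(-7.05)
def pl(x,y,z): return np.array([*(PO+[x*np.cos(ph)-y*np.sin(ph),x*np.sin(ph)+y*np.cos(ph)]),z])
def st():
    s=bot.read_state(); print('t',round(s['time_s'],2),'p',np.round(s['position'],4),'F',np.round(s['force'],1),'op',round(s['opening'],3),'j',np.round(s['joint_positions'],1)); print(np.round(s['tcp_rot'],3).tolist())
E
python3 - <<'E'
from h import *
np.set_printoptions(precision=4,suppress=True)
S=lambda p:np.array(p,float)/6+[240,115]-.4
e=px2w('side',S([(117,92),(268,68)]),.070);print(e,e.mean(0),np.degrees(np.arctan2(*(e[1]-e[0])[1::-1])))
A=lambda p:np.array(p,float)/4+[200,140]-0.375
print(px2w('top',A([(106,290),(112,388)]),.07))
f=px2w('side',S([(102,192),(308,155)]),.004);print('front sole edge',f,f.mean(0))
plan([.426,.349,.15],down(90))
E
```

```text
[[0.3801 0.3558 0.07  ]
 [0.4682 0.3585 0.07  ]] [0.4241 0.3572 0.07  ] 1.7625161883530993
[[0.4716 0.3524 0.07  ]
 [0.3811 0.3456 0.07  ]]
front sole edge [[0.3642 0.3438 0.004 ]
 [0.488  0.3503 0.004 ]] [0.4261 0.347  0.004 ]
shift mm [ 530.8 -770.3   73.3] rot [  -0.     -0.16 -156.06]
```

```bash
python3 -c "
from h import *
plan([.50,-.05,.30],down(10)); plan([.425,.356,.15],down(93))"
```

```text
shift mm [ 436.6 -375.9  -77.5] rot [ -0.08  -0.09 -76.06]
shift mm [ 532.7 -777.1   73.4] rot [  -0.     -0.16 -159.06]
```

```bash
python3 -m jog '[[[30,-30,-78],[0,0,-7],0],[[437,-376,-78],[0,0,-76],0],[[437,-376,-78],[0,0,-76],0],[[437,-376,-78],[0,0,-76],0],[[437,-376,-78],[0,0,-76],0],[[437,-376,-78],[0,0,-76],0],[[437,-376,-78],[0,0,-76],0],[[437,-376,-78],[0,0,-76],0],[[437,-376,-78],[0,0,-76],0],[[437,-376,-78],[0,0,-76],0],[[437,-376,-78],[0,0,-76],0],[[437,-376,-78],[0,0,-76],0]]'
python3 -c "
from h import *
st();plan([.425,.356,.15],down(93))"
```

```text
time_s: 1.1
position: [0.4577, -0.138, 0.2931]
tcp_rot: [[-0.175, 0.985, -0.0], [0.985, 0.175, 0.0], [0.0, -0.0, -1.0]]
force: [0.7, -0.8, -0.2]
opening: 0.995
t 1.1 p [ 0.4577 -0.138   0.2931] F [ 0.7 -0.8 -0.2] op 0.995 j [-30.2  13.8  97.2  -0.   69.1 -40.3]
[[-0.175, 0.985, -0.0], [0.985, 0.175, 0.0], [0.0, -0.0, -1.0]]
shift mm [492.   54.3 143.2] rot [-1.000e-02 -3.000e-02 -8.291e+01]
```

```bash
python3 -m jog '[[[492,54,0],[0,0,-83],0],[[492,54,0],[0,0,-83],0],[[492,54,0],[0,0,-83],0],[[492,54,0],[0,0,-83],0],[[492,54,0],[0,0,-83],0],[[492,54,0],[0,0,-83],0],[[492,54,0],[0,0,-83],0],[[492,54,0],[0,0,-83],0],[[492,54,0],[0,0,-83],0],[[492,54,0],[0,0,-83],0],[[492,54,0],[0,0,-83],0],[[492,54,0],[0,0,-83],0]]'; python3 -m jog '[[[0,0,0],[0,0,0],0],[[0,0,0],[0,0,0],0],[[0,0,0],[0,0,0],0]]'
python3 -c "
from h import *
snap('side','s1',(190,60,390,200),4)
st();plan([.425,.356,.12],down(93))"
```

```text
time_s: 2.1
position: [0.4248, 0.3564, 0.2928]
tcp_rot: [[-0.998, -0.058, -0.001], [-0.058, 0.998, 0.0], [0.001, 0.0, -1.0]]
force: [0.2, -0.0, 0.2]
opening: 0.998
time_s: 2.35
position: [0.4253, 0.3532, 0.2925]
tcp_rot: [[-0.999, -0.051, -0.001], [-0.051, 0.999, -0.002], [0.001, -0.002, -1.0]]
force: [0.2, -0.2, -0.8]
opening: 1.0
t 2.4 p [0.4256 0.3526 0.2927] F [0.3 0.5 0.1] op 1.002 j [ 28.1  20.2  87.4  -0.   72.4 -64.8]
[[-0.999, -0.05, -0.001], [-0.05, 0.999, -0.001], [0.001, -0.001, -1.0]]
shift mm [  0.2   3.6 172.7] rot [-0.07 -0.07 -0.14]
```

View pics/s1.png

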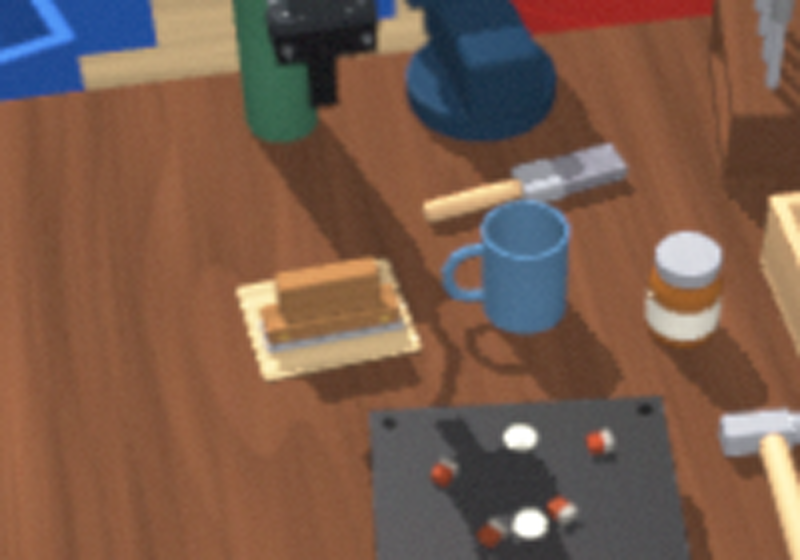

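The scraper is unmoved at (335,310) in the crop. I'll descend and grip it.

```bash
python3 -m jog '[[[0,4,40],[0,0,0],0],[[0,4,80],[0,0,0],0],[[0,4,120],[0,0,0],0],[[0,4,160],[0,0,0],0],[[0,4,190],[0,0,0],0],[[0,4,215],[0,0,0],0],[[0,4,235],[0,0,0],0],[[0,4,250],[0,0,0],0],[[0,4,256],[0,0,0],0],[[0,4,256],[0,0,0],0],[[0,4,256],[0,0,0],0]]'; python3 -m jog '[[[0,0,0],[0,0,0],1],[[0,0,0],[0,0,0],1],[[0,0,0],[0,0,0],1],[[0,0,0],[0,0,0],1],[[0,0,0],[0,0,0],1],[[0,0,0],[0,0,0],1],[[0,0,0],[0,0,0],1],[[0,0,0],[0,0,0],1],[[0,0,0],[0,0,0],1],[[0,0,0],[0,0,0],1],[[0,0,0],[0,0,0],1],[[0,0,0],[0,0,0],1]]'
python3 -c "
from h import *
st()"
```

```text
time_s: 3.32
position: [0.4264, 0.357, 0.0377]
tcp_rot: [[-0.999, -0.049, 0.0], [-0.049, 0.999, 0.0], [-0.0, 0.0, -1.0]]
force: [0.0, 0.4, -0.0]
opening: 0.996
time_s: 4.32
position: [0.4258, 0.3582, 0.0372]
tcp_rot: [[-0.999, -0.051, 0.0], [-0.051, 0.999, 0.001], [-0.0, 0.001, -1.0]]
force: [-0.0, 1.7, 0.1]
opening: 0.296
t 4.32 p [0.4258 0.3582 0.0372] F [-0.   1.7  0.1] op 0.296 j [ 28.6  41.   99.8   0.   39.2 -64.4]
[[-0.999, -0.051, 0.0], [-0.051, 0.999, 0.001], [-0.0, 0.001, -1.0]]
```

```bash
python3 -m jog '[[[0,0,-10],[0,0,0],1],[[0,0,-25],[0,0,0],1],[[0,0,-50],[0,0,0],1],[[0,0,-80],[0,0,0],1],[[0,0,-110],[0,0,0],1],[[0,0,-135],[0,0,0],1],[[0,0,-145],[0,0,0],1],[[0,0,-145],[0,0,0],1],[[0,0,-145],[0,0,0],1]]'
python3 -c "
from h import *
st(); plan(pl(.052,.115,.14),down(82.95));plan(pl(.052,.115,.1032),down(82.95))"
```

```text
time_s: 5.07
position: [0.4251, 0.3573, 0.1818]
tcp_rot: [[-0.999, -0.051, -0.001], [-0.051, 0.999, -0.001], [0.001, -0.001, -1.0]]
force: [-0.8, -0.4, -2.3]
opening: 0.294
t 5.07 p [0.4251 0.3573 0.1818] F [-0.8 -0.4 -2.3] op 0.294 j [ 28.5  27.9  94.6  -0.   57.6 -64.4]
[[-0.999, -0.051, -0.001], [-0.051, 0.999, -0.001], [0.001, -0.001, -1.0]]
shift mm [-168.5 -212.    41.8] rot [-0.03 -0.04  9.98]
shift mm [-168.6 -212.    78.6] rot [-0.03 -0.04  9.98]
```

```bash
python3 -m jog '[[[-15,-19,0],[0,0,1],1],[[-40,-50,0],[0,0,2],1],[[-65,-82,0],[0,0,4],1],[[-90,-113,0],[0,0,5],1],[[-115,-145,0],[0,0,7],1],[[-140,-176,0],[0,0,8],1],[[-160,-201,0],[0,0,9],1],[[-168,-212,10],[0,0,10],1],[[-168,-212,35],[0,0,10],1],[[-168,-212,55],[0,0,10],1],[[-168,-212,65],[0,0,10],1],[[-168,-212,65],[0,0,10],1]]';python3 -m jog '[[[0,0,0],[0,0,0],1],[[0,0,0],[0,0,0],1]]'
python3 -c "
from h import *
st(); plan(pl(.052,.115,.1032),down(82.95))
snap('side','s2',(220,100,420,290),3)"
```

```text
time_s: 6.07
position: [0.6002, 0.1546, 0.1121]
tcp_rot: [[-0.992, 0.123, -0.011], [0.123, 0.992, -0.001], [0.011, -0.002, -1.0]]
force: [0.4, 0.4, -3.3]
opening: 0.298
time_s: 6.23
position: [0.6045, 0.1553, 0.1174]
tcp_rot: [[-0.993, 0.122, 0.001], [0.122, 0.993, 0.0], [-0.001, 0.0, -1.0]]
force: [0.6, 1.6, -2.9]
opening: 0.295
t 6.23 p [0.6045 0.1553 0.1174] F [ 0.6  1.6 -2.9] op 0.295 j [  4.2  37.5  87.4   0.   55.1 -78.8]
[[-0.993, 0.122, 0.001], [0.122, 0.993, 0.0], [-0.001, 0.0, -1.0]]
shift mm [ 0.2 -1.  14.2] rot [0.01 0.04 0.03]
```

View pics/s2.png

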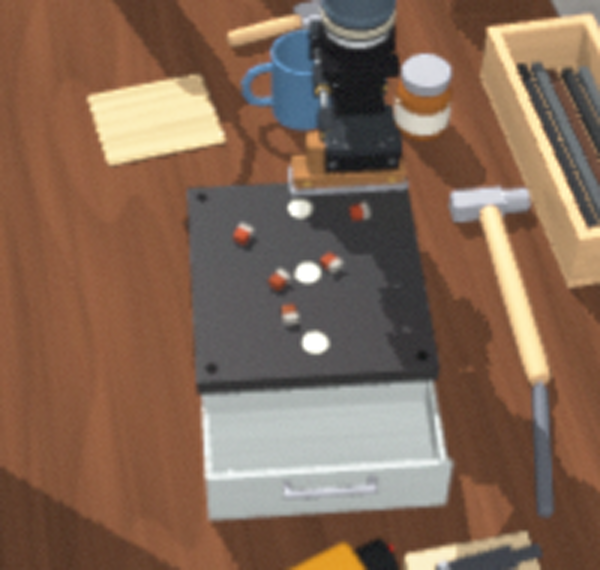

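The scraper is over the far edge, spanning columns 290–408 with chip1 at (360,212) in front of it. I'll lower it to contact.

```bash
python3 -m jog '[[[0,-1,6],[0,0,0],1],[[0,-1,11],[0,0,0],1],[[0,-1,13],[0,0,0],1],[[0,-1,14.5],[0,0,0],1],[[0,-1,15],[0,0,0],1],[[0,-1,15],[0,0,0],1],[[0,-1,15],[0,0,0],1]]'
python3 -c "
from h import *
st(); plan(pl(.052,-.126,.1032),down(82.95))"
```

```text
time_s: 6.87
position: [0.6038, 0.154, 0.103]
tcp_rot: [[-0.992, 0.123, -0.0], [0.123, 0.992, 0.0], [0.0, 0.0, -1.0]]
force: [-3.6, 2.0, 6.2]
opening: 0.297
t 6.87 p [0.6038 0.154  0.103 ] F [-3.6  2.   6.2] op 0.297 j [  4.   38.6  88.    0.   53.4 -78.9]
[[-0.992, 0.123, -0.0], [0.123, 0.992, 0.0], [0.0, 0.0, -1.0]]
shift mm [  -0.3 -240.7   -0.3] rot [ 0.01 -0.02  0.  ]
```

```bash
python3 -m jog '[[[0,-4,0],[0,0,0],1],[[0,-12,0],[0,0,0],1],[[0,-22,0],[0,0,0],1],[[0,-32,0],[0,0,0],1],[[0,-42,0],[0,0,0],1],[[0,-52,0],[0,0,0],1],[[0,-62,0],[0,0,0],1],[[0,-72,0],[0,0,0],1],[[0,-82,0],[0,0,0],1],[[0,-92,0],[0,0,0],1],[[0,-102,0],[0,0,0],1],[[0,-112,0],[0,0,0],1]]'
python3 -m jog '[[[0,-10,0],[0,0,0],1],[[0,-20,0],[0,0,0],1],[[0,-30,0],[0,0,0],1],[[0,-40,0],[0,0,0],1],[[0,-50,0],[0,0,0],1],[[0,-60,0],[0,0,0],1],[[0,-70,0],[0,0,0],1],[[0,-80,0],[0,0,0],1],[[0,-90,0],[0,0,0],1],[[0,-100,0],[0,0,0],1],[[0,-110,0],[0,0,0],1],[[0,-118,0],[0,0,0],1]]'
python3 -m jog '[[[0,-6,0],[0,0,0],1],[[0,-12,0],[0,0,0],1],[[0,-12,0],[0,0,0],1],[[0,-12,0],[0,0,0],1]]'
python3 -c "
from h import *
st(); 
snap('side','s3',(220,100,420,290),3)"
```

```text
time_s: 7.87
position: [0.5916, 0.0423, 0.103]
tcp_rot: [[-0.992, 0.124, 0.003], [0.124, 0.992, 0.001], [-0.003, 0.002, -1.0]]
force: [2.1, -0.7, -0.1]
opening: 0.295
time_s: 8.87
position: [0.5763, -0.0749, 0.1029]
tcp_rot: [[-0.992, 0.124, 0.002], [0.124, 0.992, 0.001], [-0.001, 0.002, -1.0]]
force: [1.7, 9.9, 3.5]
opening: 0.302
time_s: 9.2
position: [0.5744, -0.0876, 0.1027]
tcp_rot: [[-0.992, 0.124, 0.001], [0.124, 0.992, -0.0], [-0.001, -0.0, -1.0]]
force: [-0.1, 2.4, 5.7]
opening: 0.298
t 9.2 p [ 0.5744 -0.0876  0.1027] F [-0.1  2.4  5.7] op 0.298 j [ -19.7   36.1   94.4   -0.    49.5 -102.5]
[[-0.992, 0.124, 0.001], [0.124, 0.992, -0.0], [-0.001, -0.0, -1.0]]
```

View pics/s3.png

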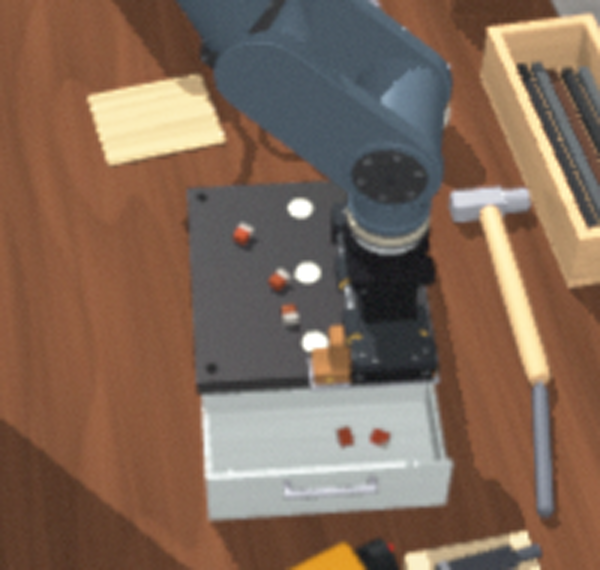

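Two chips are in the pan at (345,436) and (380,436). Three remain on the left. Next is the second stroke.

```bash
python3 -m jog '[[[0,0,-15],[0,0,0],1],[[0,0,-40],[0,0,0],1],[[0,0,-50],[0,0,0],1],[[0,0,-50],[0,0,0],1]]'
python3 -c "
from h import *
st(); plan(pl(-.052,.105,.152),down(82.95))"
```

```text
time_s: 9.58
position: [0.5755, -0.0882, 0.1538]
tcp_rot: [[-0.992, 0.123, 0.004], [0.123, 0.992, -0.003], [-0.004, -0.002, -1.0]]
force: [0.6, -0.2, -2.7]
opening: 0.298
t 9.58 p [ 0.5755 -0.0882  0.1538] F [ 0.6 -0.2 -2.7] op 0.298 j [-1.970e+01  3.180e+01  9.230e+01 -1.000e-01  5.560e+01 -1.025e+02]
[[-0.992, 0.123, 0.004], [0.123, 0.992, -0.003], [-0.004, -0.002, -1.0]]
shift mm [105.4 234.1   0.9] rot [-0.13  0.24 -0.03]
```

```bash
python3 -m jog '[[[7,15,0],[0,0,0],1],[[19,42,0],[0,0,0],1],[[33,74,0],[0,0,0],1],[[47,106,0],[0,0,0],1],[[61,138,0],[0,0,0],1],[[76,170,0],[0,0,0],1],[[90,200,0],[0,0,0],1],[[100,223,0],[0,0,0],1],[[105,234,0],[0,0,0],1],[[105,234,20],[0,0,0],1],[[105,234,35],[0,0,0],1],[[105,234,35],[0,0,0],1]]';python3 -m jog '[[[0,0,0],[0,0,0],1],[[0,0,0],[0,0,0],1]]'
python3 -c "
from h import *
st(); plan(pl(-.052,.105,.1032),down(82.95))"
```

```text
time_s: 10.58
position: [0.4959, 0.1584, 0.1139]
tcp_rot: [[-0.993, 0.122, -0.008], [0.122, 0.993, -0.001], [0.007, -0.002, -1.0]]
force: [-0.9, -0.6, -2.9]
opening: 0.299
time_s: 10.75
position: [0.4991, 0.1582, 0.117]
tcp_rot: [[-0.992, 0.123, -0.0], [0.123, 0.992, -0.0], [0.0, -0.0, -1.0]]
force: [-0.1, -0.1, -2.8]
opening: 0.296
t 10.75 p [0.4991 0.1582 0.117 ] F [-0.1 -0.1 -2.8] op 0.296 j [  5.4  31.5 102.2  -0.   46.4 -77.5]
[[-0.992, 0.123, -0.0], [0.123, 0.992, -0.0], [0.0, -0.0, -1.0]]
shift mm [-0.8 -1.  13.8] rot [-0.02 -0.02 -0.04]
```

```bash
python3 -m jog '[[[0,0,6],[0,0,0],1],[[0,0,11],[0,0,0],1],[[0,0,13],[0,0,0],1],[[0,0,14.5],[0,0,0],1],[[0,0,14.5],[0,0,0],1],[[0,0,14.5],[0,0,0],1]]'
python3 -m jog '[[[0,-4,0],[0,0,0],1],[[0,-12,0],[0,0,0],1],[[0,-22,0],[0,0,0],1],[[0,-32,0],[0,0,0],1],[[0,-42,0],[0,0,0],1],[[0,-52,0],[0,0,0],1],[[0,-62,0],[0,0,0],1],[[0,-72,0],[0,0,0],1],[[0,-82,0],[0,0,0],1],[[0,-92,0],[0,0,0],1],[[0,-102,0],[0,0,0],1],[[0,-112,0],[0,0,0],1]]'
python3 -m jog '[[[0,-10,0],[0,0,0],1],[[0,-20,0],[0,0,0],1],[[0,-30,0],[0,0,0],1],[[0,-40,0],[0,0,0],1],[[0,-50,0],[0,0,0],1],[[0,-60,0],[0,0,0],1],[[0,-70,0],[0,0,0],1],[[0,-80,0],[0,0,0],1],[[0,-90,0],[0,0,0],1],[[0,-100,0],[0,0,0],1],[[0,-110,0],[0,0,0],1],[[0,-117,0],[0,0,0],1]]'
python3 -m jog '[[[0,-4,0],[0,0,0],1],[[0,-4,0],[0,0,0],1],[[0,-4,0],[0,0,0],1],[[0,-4,-15],[0,0,0],1],[[0,-4,-45],[0,0,0],1],[[0,-4,-75],[0,0,0],1],[[0,-4,-80],[0,0,0],1],[[0,-4,-80],[0,0,0],1]]'
python3 -c "
from h import *
st(); plan([.426,.358,.182],down(93))"
```

```text
time_s: 11.25
position: [0.499, 0.1587, 0.1028]
tcp_rot: [[-0.992, 0.123, 0.0], [0.123, 0.992, -0.0], [-0.0, -0.0, -1.0]]
force: [-0.5, 0.6, -0.6]
opening: 0.298
time_s: 12.25
position: [0.4852, 0.0467, 0.1028]
tcp_rot: [[-0.992, 0.123, 0.0], [0.123, 0.992, 0.0], [-0.0, 0.0, -1.0]]
force: [0.2, 2.5, 1.2]
opening: 0.299
time_s: 13.25
position: [0.4703, -0.0696, 0.1027]
tcp_rot: [[-0.992, 0.123, -0.001], [0.123, 0.992, 0.0], [0.001, 0.0, -1.0]]
force: [-0.4, 3.6, 3.7]
opening: 0.296
time_s: 13.92
position: [0.4715, -0.0731, 0.1838]
tcp_rot: [[-0.993, 0.122, 0.004], [0.122, 0.993, -0.002], [-0.004, -0.002, -1.0]]
force: [0.1, 0.0, -2.9]
opening: 0.296
t 13.92 p [ 0.4715 -0.0731  0.1838] F [ 0.1  0.  -2.9] op 0.296 j [-2.220e+01  2.220e+01  1.054e+02 -1.000e-01  5.210e+01 -1.052e+02]
[[-0.993, 0.122, 0.004], [0.122, 0.993, -0.002], [-0.004, -0.002, -1.0]]
shift mm [ 97.7 422.3   0.6] rot [ -0.13   0.22 -10.01]
```

```bash
python3 -m jog '[[[3,12,0],[0,0,0],1],[[10,42,0],[0,0,-1],1],[[18,80,0],[0,0,-2],1],[[28,120,0],[0,0,-3],1],[[37,160,0],[0,0,-4],1],[[46,200,0],[0,0,-5],1],[[56,240,0],[0,0,-6],1],[[65,280,0],[0,0,-7],1],[[74,320,0],[0,0,-8],1],[[84,360,0],[0,0,-9],1],[[93,400,0],[0,0,-10],1],[[98,422,0],[0,0,-10],1]]';python3 -m jog '[[[0,0,0],[0,0,0],1],[[0,0,0],[0,0,0],1],[[0,0,0],[0,0,0],1]]'
python3 -c "
from h import *
st(); plan([.426,.358,.0372],down(93))
snap('side','s4',(200,80,420,290),2.8)"
```

```text
time_s: 14.92
position: [0.4219, 0.3623, 0.18]
tcp_rot: [[-0.998, -0.055, -0.004], [-0.055, 0.998, -0.0], [0.004, -0.0, -1.0]]
force: [0.7, -0.6, -2.5]
opening: 0.294
time_s: 15.17
position: [0.4229, 0.3575, 0.1805]
tcp_rot: [[-0.999, -0.052, -0.004], [-0.052, 0.999, -0.003], [0.005, -0.003, -1.0]]
force: [0.3, -1.2, -3.7]
opening: 0.294
t 15.17 p [0.4229 0.3575 0.1805] F [ 0.3 -1.2 -3.7] op 0.294 j [ 28.7  28.   94.7  -0.   57.6 -64.3]
[[-0.999, -0.052, -0.004], [-0.052, 0.999, -0.003], [0.005, -0.003, -1.0]]
shift mm [ -3.8   0.7 143.3] rot [-0.16 -0.26 -0.01]
```

View pics/s4.png

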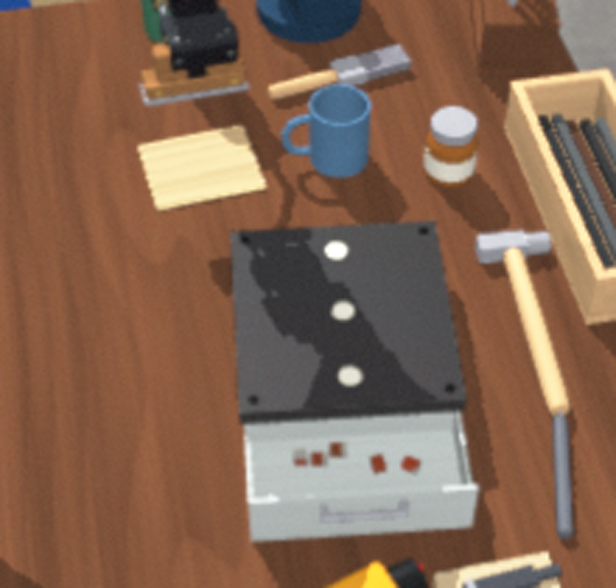

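All five chips are in the pan at (300–410, 450–465) and the plate is bare. I'll set the scraper back on its pad.

```bash
python3 -m jog '[[[-3,5,20],[0,0,0],1],[[-3,5,55],[0,0,0],1],[[-3,5,90],[0,0,0],1],[[-3,5,115],[0,0,0],1],[[-3,5,130],[0,0,0],1],[[-3,5,138],[0,0,0],1],[[-3,5,142],[0,0,0],1],[[-3,5,143.5],[0,0,0],1],[[-3,5,143.5],[0,0,0],1],[[-3,5,143.5],[0,0,0],1]]'
python3 -m jog '[[[0,0,0],[0,0,0],0.5],[[0,0,0],[0,0,0],0.4],[[0,0,0],[0,0,0],0.2],[[0,0,0],[0,0,0],0],[[0,0,0],[0,0,0],0],[[0,0,0],[0,0,0],0],[[0,0,0],[0,0,0],0]]'
python3 -m jog '[[[0,0,-10],[0,0,0],0],[[0,0,-40],[0,0,0],0],[[0,0,-80],[0,0,0],0],[[0,0,-120],[0,0,0],0],[[0,0,-160],[0,0,0],0],[[0,0,-200],[0,0,0],0],[[0,0,-230],[0,0,0],0],[[0,0,-230],[0,0,0],0]]'
python3 -c "
from h import *
st(); plan([.47,.0,.30],down(10)); plan([.4328,-.3494,.28],down(-73.3))"
```

```text
time_s: 16.05
position: [0.4286, 0.3637, 0.0403]
tcp_rot: [[-0.999, -0.051, 0.002], [-0.051, 0.999, 0.001], [-0.002, 0.001, -1.0]]
force: [0.0, -0.3, -2.6]
opening: 0.299
time_s: 16.63
position: [0.4277, 0.3635, 0.0392]
tcp_rot: [[-0.999, -0.051, 0.0], [-0.051, 0.999, 0.0], [-0.0, 0.0, -1.0]]
force: [-0.4, -0.8, 0.9]
opening: 0.744
time_s: 17.3
position: [0.4311, 0.3656, 0.2774]
tcp_rot: [[-0.999, -0.052, 0.014], [-0.052, 0.999, 0.008], [-0.014, 0.007, -1.0]]
force: [1.5, 0.2, 0.4]
opening: 0.999
t 17.3 p [0.4311 0.3656 0.2774] F [1.5 0.2 0.4] op 0.999 j [ 29.   21.7  87.6   0.   69.7 -64. ]
[[-0.999, -0.052, 0.014], [-0.052, 0.999, 0.008], [-0.014, 0.007, -1.0]]
shift mm [ -20.3 -366.9  -24.9] rot [ 0.91  0.37 82.95]
shift mm [  35.1 -714.1   -8.1] rot [  1.23  -0.43 166.25]
```

```bash
python3 -m jog '[[[-20,-367,-25],[0,0,83],0],[[-20,-367,-25],[0,0,83],0],[[-20,-367,-25],[0,0,83],0],[[-20,-367,-25],[0,0,83],0],[[-20,-367,-25],[0,0,83],0],[[-20,-367,-25],[0,0,83],0],[[-20,-367,-25],[0,0,83],0],[[-20,-367,-25],[0,0,83],0],[[-20,-367,-25],[0,0,83],0],[[-20,-367,-25],[0,0,83],0],[[-20,-367,-25],[0,0,83],0],[[-20,-367,-25],[0,0,83],0]]'; python3 -m jog '[[[0,0,0],[0,0,0],0],[[0,0,0],[0,0,0],0]]'
python3 -c "
from h import *
st(); plan([.4328,-.3494,.28],down(-73.3))"
```

```text
time_s: 18.3
position: [0.466, -0.0031, 0.2942]
tcp_rot: [[-0.165, 0.986, -0.001], [0.986, 0.165, 0.0], [0.0, -0.0, -1.0]]
force: [0.7, -0.4, -0.3]
opening: 0.997
time_s: 18.47
position: [0.4661, -0.002, 0.2942]
tcp_rot: [[-0.174, 0.985, -0.0], [0.985, 0.174, 0.0], [0.0, -0.0, -1.0]]
force: [-1.2, -0.3, 0.5]
opening: 1.0
t 18.47 p [ 0.4661 -0.002   0.2942] F [-1.2 -0.3  0.5] op 1.0 j [-14.   12.7  98.6  -0.   68.8 -24.1]
[[-0.174, 0.985, -0.0], [0.985, 0.174, 0.0], [0.0, -0.0, -1.0]]
shift mm [-336.2  -93.4   14.1] rot [-2.000e-02  1.000e-02  8.335e+01]
```

```bash
python3 -m jog '[[[-336,-93,14],[0,0,83.4],0],[[-336,-93,14],[0,0,83.4],0],[[-336,-93,14],[0,0,83.4],0],[[-336,-93,14],[0,0,83.4],0],[[-336,-93,14],[0,0,83.4],0],[[-336,-93,14],[0,0,83.4],0],[[-336,-93,14],[0,0,83.4],0],[[-336,-93,14],[0,0,83.4],0],[[-336,-93,14],[0,0,83.4],0],[[-336,-93,14],[0,0,83.4],0],[[-336,-93,14],[0,0,83.4],0],[[-336,-93,14],[0,0,83.4],0]]'; python3 -m jog '[[[0,0,0],[0,0,0],0],[[0,0,0],[0,0,0],0]]'
python3 -c "
from h import *
st(); plan([.4328,-.3494,.118],down(-73.3))
import numpy as np
a=snap('side','s5',(260,240,440,360),3.5); b=snap('top','t5',(200,140,500,250),2.1)
b=cv2.resize(b,(630,231))[:, :630]; cv2.imwrite('pics/m5.png',np.vstack([a,b])[:,:,::-1] if a.shape[1]==630 else a)"
```

```text
time_s: 19.47
position: [0.4327, -0.3492, 0.2798]
tcp_rot: [[0.96, 0.281, -0.001], [0.281, -0.96, 0.001], [-0.0, -0.001, -1.0]]
force: [0.2, 0.8, 0.8]
opening: 1.0
time_s: 19.63
position: [0.4329, -0.3486, 0.28]
tcp_rot: [[0.957, 0.288, -0.0], [0.288, -0.957, 0.0], [-0.0, -0.0, -1.0]]
force: [-0.5, -0.3, -0.3]
opening: 1.002
t 19.63 p [ 0.4329 -0.3486  0.28  ] F [-0.5 -0.3 -0.3] op 1.002 j [-50.4  21.2  88.1  -0.   70.8  22.9]
[[0.957, 0.288, -0.0], [0.288, -0.957, 0.0], [-0.0, -0.0, -1.0]]
shift mm [ -0.3   0.7 162. ] rot [-0.02  0.01  0.07]
```

View pics/m5.png

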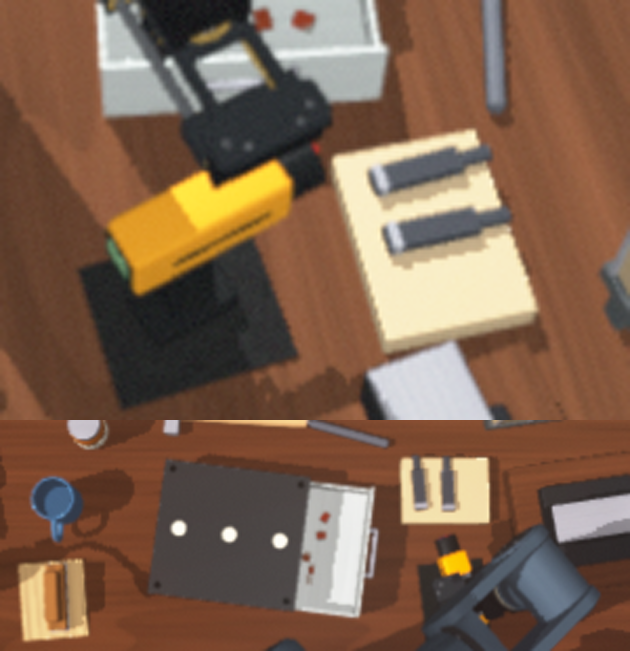

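The gripper is above the gun's yellow head at (200,210), and the scraper stands on its pad in the top view. I'll descend and grip.

```bash
python3 -m jog '[[[0,1,30],[0,0,0],0],[[0,1,65],[0,0,0],0],[[0,1,95],[0,0,0],0],[[0,1,120],[0,0,0],0],[[0,1,140],[0,0,0],0],[[0,1,153],[0,0,0],0],[[0,1,160],[0,0,0],0],[[0,1,164],[0,0,0],0],[[0,1,164],[0,0,0],0],[[0,1,164],[0,0,0],0]]'; python3 -m jog '[[[0,0,0],[0,0,0],0.2],[[0,0,0],[0,0,0],0.3],[[0,0,0],[0,0,0],0.4],[[0,0,0],[0,0,0],1],[[0,0,0],[0,0,0],1],[[0,0,0],[0,0,0],1],[[0,0,0],[0,0,0],1],[[0,0,0],[0,0,0],1],[[0,0,0],[0,0,0],1],[[0,0,0],[0,0,0],1],[[0,0,0],[0,0,0],1],[[0,0,0],[0,0,0],1]]'
python3 -c "
from h import *
st()"
```

```text
time_s: 20.57
position: [0.4337, -0.3504, 0.1168]
tcp_rot: [[0.958, 0.285, 0.001], [0.285, -0.958, -0.001], [0.001, 0.001, -1.0]]
force: [1.1, -0.2, 0.6]
opening: 0.996
time_s: 21.57
position: [0.4332, -0.3501, 0.1162]
tcp_rot: [[0.959, 0.285, 0.0], [0.285, -0.959, -0.0], [-0.0, 0.0, -1.0]]
force: [-0.0, -0.9, -0.4]
opening: 0.507
t 21.57 p [ 0.4332 -0.3501  0.1162] F [-0.  -0.9 -0.4] op 0.507 j [-50.4  33.5  97.4  -0.   49.1  23. ]
[[0.959, 0.285, 0.0], [0.285, -0.959, -0.0], [-0.0, 0.0, -1.0]]
```

```bash
cat >> h.py <<'E'
OFF=np.array([.100,0,-.0138])
def aimR(th,h):
    t,a=np.radians([th,h]); H=np.array([np.cos(a),np.sin(a),0]); Z=np.array([0,0,1.])
    gx=np.cos(t)*H-np.sin(t)*Z; gz=np.sin(t)*H+np.cos(t)*Z
    return np.c_[gx,np.cross(-gz,gx),-gz]
def aim(dot,d=.14,th=50,h=0):
    R=aimR(th,h); return np.array(dot)-d*R[:,0]-R@OFF,R
def hit():
    s=bot.read_state();R=np.array(s['tcp_rot']);l=s['position']+R@OFF;k=(l[2]-.07)/-R[2,0];return l+k*R[:,0],k
DOTS=dict(far=pl(0,.09,.07),mid=pl(0,0,.07),near=pl(0,-.09,.07))
E
python3 -m jog '[[[0,0,-10],[0,0,0],1],[[0,0,-30],[0,0,0],1],[[0,0,-60],[0,0,0],1],[[0,0,-90],[0,0,0],1],[[0,0,-120],[0,0,0],1],[[0,0,-150],[0,0,0],1],[[0,0,-175],[0,0,0],1],[[0,0,-185],[0,0,0],1],[[0,0,-185],[0,0,0],1]]'
python3 -c "
from h import *
st()
for k,v in DOTS.items(): p,R=aim(v); print(k,v,p); plan(p,R)
plan([.42,-.1,.30],down(-85))"
```

```text
time_s: 22.32
position: [0.434, -0.3508, 0.304]
tcp_rot: [[0.959, 0.285, 0.004], [0.285, -0.959, -0.004], [0.002, 0.005, -1.0]]
force: [0.4, -1.4, -3.1]
opening: 0.504
t 22.32 p [ 0.434  -0.3508  0.304 ] F [ 0.4 -1.4 -3.1] op 0.504 j [-50.4  19.9  86.1   0.   73.7  23. ]
[[0.959, 0.285, 0.004], [0.285, -0.959, -0.004], [0.002, 0.005, -1.0]]
far [0.54954619 0.13581955 0.07      ] [0.38470575 0.13581955 0.2449802 ]
shift mm [  91.2 -480.8   56.7] rot [  7.48 -49.83  15.36]
mid [0.5385 0.0465 0.07  ] [0.37365956 0.0465     0.2449802 ]
shift mm [  55.1 -398.4   57. ] rot [  7.48 -49.83  15.36]
near [ 0.52745381 -0.04281955  0.07      ] [ 0.36261337 -0.04281955  0.2449802 ]
shift mm [  19.1 -315.9   57.4] rot [  7.48 -49.83  15.36]
shift mm [  58.  -244.4    2.8] rot [ 0.29 -0.17 11.55]
```

```bash
python3 -m jog '[[[3,-15,0],[0.2,-1.5,0.5],1],[[8,-45,0],[0.8,-5,1.5],1],[[16,-85,0],[1.5,-10,3],1],[[24,-125,0],[2.2,-15,4.6],1],[[32,-165,0],[3,-20,6.2],1],[[39,-205,0],[3.7,-25,7.7],1],[[47,-245,0],[4.5,-30,9.2],1],[[54,-285,0],[5.2,-35,10.8],1],[[62,-325,5],[6,-40,12.3],1],[[70,-365,15],[6.7,-45,13.8],1],[[77,-405,25],[7.5,-49.8,15.4],1],[[83,-440,40],[7.5,-49.8,15.4],1]]'
python3 -c "
from h import *
st(); plan(*aim(DOTS['far'])); print(hit())"
```

```text
time_s: 23.32
position: [0.3876, 0.0975, 0.2572]
tcp_rot: [[0.636, -0.002, -0.772], [0.002, -1.0, 0.004], [-0.772, -0.004, -0.636]]
force: [0.7, -0.4, -3.6]
opening: 0.508
t 23.32 p [0.3876 0.0975 0.2572] F [ 0.7 -0.4 -3.6] op 0.508 j [ -1.4  35.8  85.2  -0.9 109.5  88.7]
[[0.636, -0.002, -0.772], [0.002, -1.0, 0.004], [-0.772, -0.004, -0.636]]
shift mm [  7.6 -38.2  10.2] rot [-0.23  0.5   0.12]
(array([0.55984763, 0.09801377, 0.07      ]), np.float64(0.1539710656129991))
```

```bash
python3 -m jog '[[[2,-12,3],[0,0,0],1],[[4,-24,6],[0,0,0],1],[[6,-34,9],[0,0,0],1],[[7,-38,10],[0,0,0],1],[[7,-38,10],[0,0,0],1],[[7,-38,10],[0,0,0],1],[[7,-38,10],[0,0,0],1]]'
python3 -c "
from h import *
st(); plan(*aim(DOTS['far'])); print(hit(),DOTS['far']); plan(*aim(DOTS['mid']))
snap('side','s6',(200,80,420,290),2.8)"
```

```text
time_s: 23.9
position: [0.3848, 0.1325, 0.2499]
tcp_rot: [[0.641, -0.002, -0.767], [0.002, -1.0, 0.004], [-0.767, -0.004, -0.641]]
force: [1.0, -0.3, -2.3]
opening: 0.503
t 23.9 p [0.3848 0.1325 0.2499] F [ 1.  -0.3 -2.3] op 0.503 j [  1.9  36.4  85.1   1.8 108.6  91.7]
[[0.641, -0.002, -0.767], [0.002, -1.0, 0.004], [-0.767, -0.004, -0.641]]
shift mm [ 3.7 -3.3  3.3] rot [-0.25  0.1   0.09]
(array([0.55330121, 0.13283323, 0.07      ]), np.float64(0.14610858407277955)) [0.54954619 0.13581955 0.07      ]
shift mm [-3.5 86.1 11.4] rot [-0.25  0.1   0.09]
```

View pics/s6.png

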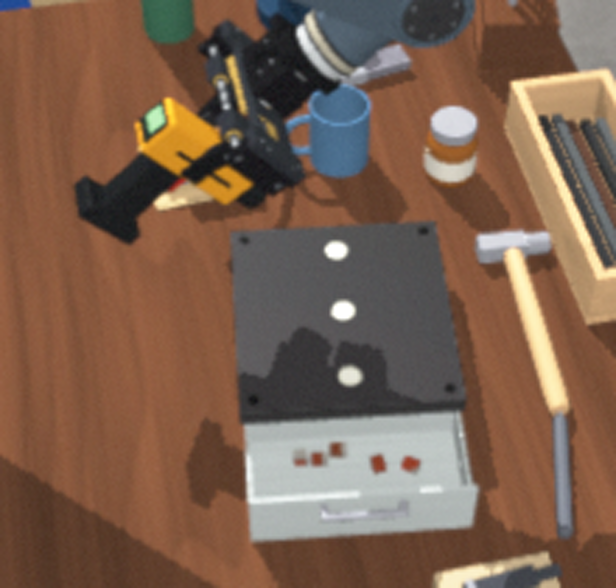

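The gun is held nose-down toward the far dot at (336,250). I'll check the predicted head corners against the picture, with no move needed, and then refine and hold.

```bash
python3 -c "
from h import *
s=bot.read_state();R=np.array(s['tcp_rot'])
f=lambda x,y,z:s['position']+R@np.array([x-.01,-y,-(z-.1122)])
P=[f(-.05,.022,.153),f(-.05,-.022,.153),f(-.05,.022,.103),f(-.05,-.022,.103),f(-.0375,-.025,0),f(.0375,-.025,0),f(.0375,.025,0),f(-.0375,.025,0)]
print(((w2px('side',np.array(P))-[200,80])*2.8).round())"
python3 -m jog '[[[4,-3,3],[0,0,0],1],[[4,-3,3],[0,0,0],1],[[4,-3,3],[0,0,0],1],[[4,-3,3],[0,0,0],1],[[4,-3,3],[0,0,0],1],[[4,-3,3],[0,0,0],1],[[4,-3,3],[0,0,0],1],[[4,-3,3],[0,0,0],1],[[4,-3,3],[0,0,0],1],[[4,-3,3],[0,0,0],1],[[4,-3,3],[0,0,0],1],[[4,-3,3],[0,0,0],1]]'
python3 -c "
from h import *
print(hit(),DOTS['far'])"
python3 -m jog '[[[0,0,0],[0,0,0],1],[[0,0,0],[0,0,0],1],[[0,0,0],[0,0,0],1],[[0,0,0],[0,0,0],1],[[0,0,0],[0,0,0],1],[[0,0,0],[0,0,0],1],[[0,0,0],[0,0,0],1],[[0,0,0],[0,0,0],1],[[0,0,0],[0,0,0],1],[[0,0,0],[0,0,0],1]]'
python3 -c "
from h import *
print(hit(),DOTS['far']); plan(*aim(DOTS['mid']))"
```

```text
[[169.  92.]
 [175. 121.]
 [134. 121.]
 [139. 150.]
 [ 77. 215.]
 [130. 246.]
 [125. 213.]
 [ 73. 181.]]
time_s: 24.95
position: [0.3846, 0.1365, 0.2446]
tcp_rot: [[0.64, -0.001, -0.768], [0.003, -1.0, 0.004], [-0.768, -0.004, -0.64]]
force: [-0.1, 0.1, -3.0]
opening: 0.503
(array([0.54801753, 0.13713353, 0.07      ]), np.float64(0.138738340582026)) [0.54954619 0.13581955 0.07      ]
time_s: 25.78
position: [0.3846, 0.1365, 0.2446]
tcp_rot: [[0.64, -0.001, -0.768], [0.003, -1.0, 0.004], [-0.768, -0.004, -0.64]]
force: [0.0, 0.3, -3.2]
opening: 0.511
(array([0.54804594, 0.13711643, 0.07      ]), np.float64(0.13875557259538243)) [0.54954619 0.13581955 0.07      ]
shift mm [-7.6 90.   7.8] rot [-0.2   0.19  0.16]
```

Predictions match the picture within about 2 raw pixels. Line of sight is within 2 mm of the far dot and was held about 1.5 s. Now the middle dot.

```bash
python3 -m jog '[[[-1,10,1],[0,0,0],1],[[-2,25,2],[0,0,0],1],[[-4,45,4],[0,0,0],1],[[-5,65,6],[0,0,0],1],[[-7,80,7],[0,0,0],1],[[-7.5,88,8],[0,0,0],1],[[-7.5,90,8],[0,0,0],1],[[-7.5,90,8],[0,0,0],1],[[-7.5,90,8],[0,0,0],1],[[-7.5,90,8],[0,0,0],1],[[-7.5,90,8],[0,0,0],1],[[-7.5,90,8],[0,0,0],1]]'
python3 -c "
from h import *
print(hit(),DOTS['mid'])"
python3 -m jog '[[[0,0,0],[0,0,0],1],[[0,0,0],[0,0,0],1],[[0,0,0],[0,0,0],1],[[0,0,0],[0,0,0],1],[[0,0,0],[0,0,0],1],[[0,0,0],[0,0,0],1],[[0,0,0],[0,0,0],1],[[0,0,0],[0,0,0],1],[[0,0,0],[0,0,0],1],[[0,0,0],[0,0,0],1],[[0,0,0],[0,0,0],1],[[0,0,0],[0,0,0],1]]'
python3 -m jog '[[[0,0,0],[0,0,0],1],[[0,0,0],[0,0,0],1],[[0,0,0],[0,0,0],1],[[0,0,0],[0,0,0],1]]'
python3 -c "
from h import *
st();print(hit(),DOTS['mid']); plan(*aim(DOTS['near']))"
```

```text
time_s: 26.78
position: [0.3735, 0.047, 0.2448]
tcp_rot: [[0.64, 0.0, -0.768], [0.004, -1.0, 0.003], [-0.768, -0.005, -0.64]]
force: [0.1, -0.3, -3.6]
opening: 0.509
(array([0.53713417, 0.04783997, 0.07      ]), np.float64(0.13898549304314825)) [0.5385 0.0465 0.07  ]
time_s: 27.78
position: [0.3736, 0.0465, 0.2448]
tcp_rot: [[0.64, -0.001, -0.768], [0.003, -1.0, 0.004], [-0.768, -0.004, -0.64]]
force: [0.5, 0.1, -2.5]
opening: 0.51
time_s: 28.12
position: [0.3736, 0.0465, 0.2448]
tcp_rot: [[0.64, -0.001, -0.768], [0.003, -1.0, 0.004], [-0.768, -0.004, -0.64]]
force: [-0.5, 0.2, -2.1]
opening: 0.504
t 28.12 p [0.3736 0.0465 0.2448] F [-0.5  0.2 -2.1] op 0.504 j [ -6.2  35.2  88.8  -4.8 105.9  84.5]
[[0.64, -0.001, -0.768], [0.003, -1.0, 0.004], [-0.768, -0.004, -0.64]]
(array([0.53716177, 0.04713475, 0.07      ]), np.float64(0.1390212499217049)) [0.5385 0.0465 0.07  ]
shift mm [-7.4 89.3  8. ] rot [-0.2   0.2   0.16]
```

```bash
python3 -m jog '[[[-1,10,1],[0,0,0],1],[[-2,25,2],[0,0,0],1],[[-4,45,4],[0,0,0],1],[[-5,65,6],[0,0,0],1],[[-7,80,7],[0,0,0],1],[[-7,88,8],[0,0,0],1],[[-7,89,8],[0,0,0],1],[[-7,89,8],[0,0,0],1],[[-7,89,8],[0,0,0],1],[[-7,89,8],[0,0,0],1],[[-7,89,8],[0,0,0],1],[[-7,89,8],[0,0,0],1]]'
python3 -m jog '[[[0,0,0],[0,0,0],1],[[0,0,0],[0,0,0],1],[[0,0,0],[0,0,0],1],[[0,0,0],[0,0,0],1],[[0,0,0],[0,0,0],1],[[0,0,0],[0,0,0],1],[[0,0,0],[0,0,0],1],[[0,0,0],[0,0,0],1],[[0,0,0],[0,0,0],1],[[0,0,0],[0,0,0],1],[[0,0,0],[0,0,0],1],[[0,0,0],[0,0,0],1]]'
python3 -m jog '[[[0,0,0],[0,0,0],1],[[0,0,0],[0,0,0],1],[[0,0,0],[0,0,0],1],[[0,0,0],[0,0,0],1]]'
python3 -c "
from h import *
st();print(hit(),DOTS['near']); 
P=[.4332,-.3501];plan([*P,.28],down(-73.4)); snap('side','s7',(200,80,420,290),2.8)
s=bot.read_state();R=np.array(s['tcp_rot'])
f=lambda x,y,z:s['position']+R@np.array([x-.01,-y,-(z-.1122)])
P=[f(-.05,.022,.153),f(-.05,-.022,.153),f(-.05,-.022,.103),f(.08,-.022,.103),f(.08,-.022,.153),f(.11,0,.126),f(-.0375,-.025,0),f(.0375,-.025,0)]
print(((w2px('side',np.array(P))-[200,80])*2.8).round())"
```

```text
time_s: 29.12
position: [0.3629, -0.042, 0.2446]
tcp_rot: [[0.64, 0.0, -0.768], [0.004, -1.0, 0.003], [-0.768, -0.005, -0.64]]
force: [0.2, 0.5, -2.6]
opening: 0.503
time_s: 30.12
position: [0.3629, -0.0425, 0.2446]
tcp_rot: [[0.64, -0.001, -0.768], [0.003, -1.0, 0.004], [-0.768, -0.004, -0.64]]
force: [-0.9, 0.4, -2.9]
opening: 0.508
time_s: 30.45
position: [0.3629, -0.0425, 0.2447]
tcp_rot: [[0.64, -0.001, -0.768], [0.003, -1.0, 0.004], [-0.768, -0.004, -0.64]]
force: [0.5, 0.1, -2.3]
opening: 0.505
t 30.45 p [ 0.3629 -0.0425  0.2447] F [ 0.5  0.1 -2.3] op 0.505 j [-14.8  34.6  90.5 -11.5 104.   77.4]
[[0.64, -0.001, -0.768], [0.003, -1.0, 0.004], [-0.768, -0.004, -0.64]]
(array([ 0.52635289, -0.04185372,  0.07      ]), np.float64(0.13884648126771354)) [ 0.52745381 -0.04281955  0.07      ]
shift mm [ 17.  307.4 -77.7] rot [ -7.53  49.8  -15.46]
[[171. 224.]
 [178. 259.]
 [139. 289.]
 [233. 342.]
 [271. 316.]
 [267. 325.]
 [ 72. 354.]
 [129. 382.]]
```

View pics/s7.png

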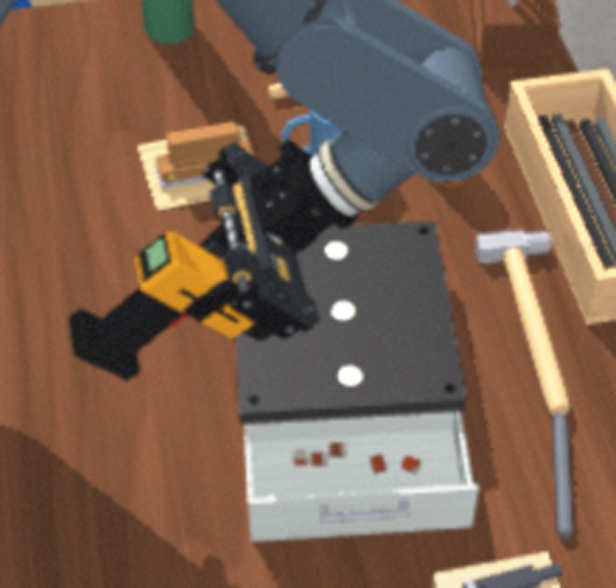

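The pose matches the prediction, for example the back corner at (179,258). All three dots are read. Now I'll return the gun to its pad.

```bash
python3 -m jog '[[[-2,8,-8],[-0.2,1.5,-0.5],1],[[-4,28,-25],[-0.8,5,-1.5],1],[[-2,58,-40],[-1.5,10,-3],1],[[0,90,-55],[-2.2,15,-4.6],1],[[3,122,-60],[-3,20,-6.2],1],[[5,155,-65],[-3.7,25,-7.7],1],[[8,188,-70],[-4.5,30,-9.2],1],[[10,220,-75],[-5.2,35,-10.8],1],[[12,252,-78],[-6,40,-12.3],1],[[15,280,-78],[-6.7,45,-13.8],1],[[17,300,-78],[-7.5,49.8,-15.5],1],[[17,307,-78],[-7.5,49.8,-15.5],1]]'; python3 -m jog '[[[0,0,0],[0,0,0],1],[[0,0,0],[0,0,0],1],[[0,0,0],[0,0,0],1]]'
python3 -c "
from h import *
st();plan([.4332,-.3501,.117],down(-73.4))"
```

```text
time_s: 31.5
position: [0.43, -0.3533, 0.2811]
tcp_rot: [[0.959, 0.282, -0.0], [0.282, -0.959, -0.001], [-0.0, 0.001, -1.0]]
force: [-0.7, 0.2, -1.3]
opening: 0.505
time_s: 31.75
position: [0.4334, -0.3481, 0.2801]
tcp_rot: [[0.958, 0.287, -0.002], [0.287, -0.958, 0.002], [-0.001, -0.003, -1.0]]
force: [0.1, 0.0, -2.5]
opening: 0.506
t 31.75 p [ 0.4334 -0.3481  0.2801] F [ 0.1  0.  -2.5] op 0.506 j [-50.3  21.3  87.9   0.   71.   23. ]
[[0.958, 0.287, -0.002], [0.287, -0.958, 0.002], [-0.001, -0.003, -1.0]]
shift mm [ -0.6   2.3 163.1] rot [-0.16  0.06  0.1 ]
```

```bash
python3 -m jog '[[[0,4,25],[0,0,0],1],[[0,5,60],[0,0,0],1],[[0,5,95],[0,0,0],1],[[0,5,120],[0,0,0],1],[[0,5,138],[0,0,0],1],[[0,5,150],[0,0,0],1],[[0,5,157],[0,0,0],1],[[0,5,161],[0,0,0],1],[[0,5,163],[0,0,0],1],[[0,5,163],[0,0,0],1],[[0,5,163],[0,0,0],1],[[0,5,163],[0,0,0],1]]'
python3 -c "
from h import *
st()"
```

```text
time_s: 32.75
position: [0.4353, -0.3548, 0.1181]
tcp_rot: [[0.958, 0.286, 0.001], [0.286, -0.958, -0.001], [0.001, 0.001, -1.0]]
force: [-1.6, -0.6, -1.9]
opening: 0.508
t 32.75 p [ 0.4353 -0.3548  0.1181] F [-1.6 -0.6 -1.9] op 0.508 j [-50.6  33.6  96.7   0.   49.6  22.7]
[[0.958, 0.286, 0.001], [0.286, -0.958, -0.001], [0.001, 0.001, -1.0]]
```

Still about 1.5 mm above the pad, so I'll ease down, release and go up.

```bash
python3 -m jog '[[[0,0,1],[0,0,0],1],[[0,0,1.6],[0,0,0],1],[[0,0,1.6],[0,0,0],1],[[0,0,1.6],[0,0,0],1]]'
python3 -m jog '[[[0,0,0],[0,0,0],0.4],[[0,0,0],[0,0,0],0.35],[[0,0,0],[0,0,0],0.2],[[0,0,0],[0,0,0],0],[[0,0,0],[0,0,0],0],[[0,0,0],[0,0,0],0],[[0,0,0],[0,0,0],0],[[0,0,0],[0,0,0],0]]'
python3 -m jog '[[[0,0,-10],[0,0,0],0],[[0,0,-35],[0,0,0],0],[[0,0,-70],[0,0,0],0],[[0,0,-105],[0,0,0],0],[[0,0,-130],[0,0,0],0],[[0,0,-130],[0,0,0],0],[[0,0,-130],[0,0,0],0]]'
python3 -c "
from h import *
st(); plan([.6235,-.2965,.20],down(-86.5)); plan([.622,-.348,.20],down(-87.5))
import numpy as np
S=lambda p:np.array(p,float)/5+[280,270-270/5*0]-.4
im=cv2.imread('pics/raw_s5.png')
"
```

```text
time_s: 33.08
position: [0.4351, -0.3548, 0.1162]
tcp_rot: [[0.958, 0.286, 0.001], [0.286, -0.958, -0.0], [0.001, 0.0, -1.0]]
force: [0.5, 0.3, 0.9]
opening: 0.508
time_s: 33.75
position: [0.4348, -0.3544, 0.1155]
tcp_rot: [[0.958, 0.286, -0.0], [0.286, -0.958, 0.001], [0.0, -0.001, -1.0]]
force: [0.1, -0.3, 0.1]
opening: 0.971
time_s: 34.33
position: [0.4355, -0.3552, 0.248]
tcp_rot: [[0.958, 0.286, 0.003], [0.286, -0.958, -0.003], [0.002, 0.004, -1.0]]
force: [0.4, 0.2, -0.7]
opening: 0.999
t 34.33 p [ 0.4355 -0.3552  0.248 ] F [ 0.4  0.2 -0.7] op 0.999 j [-50.6  23.6  89.8   0.   66.4  22.7]
[[0.958, 0.286, 0.003], [0.286, -0.958, -0.003], [0.002, 0.004, -1.0]]
shift mm [196.8  -2.6  48.4] rot [ 0.21 -0.14 13.14]
shift mm [180.7  46.3  48.5] rot [ 0.2  -0.14 14.14]
```

```bash
python3 -c "
from h import *
S=lambda p:np.array(p,float)/3.5+[260,240]-.35
print(px2w('side',S([(381,176),(458,163),(490,152),(393,233),(474,217),(510,212)]),.036).round(4))"
python3 -m jog '[[[20,0,0],[0,0,1],0.2],[[55,0,0],[0,0,4],0.54],[[95,0,0],[0,0,7],0.54],[[130,0,0],[0,0,9],0.54],[[165,-2,0],[0,0,11],0.54],[[190,-2,0],[0,0,12],0.54],[[197,-2,20],[0,0,12],0.54],[[197,-2,60],[0,0,12],0.54],[[197,-2,95],[0,0,12],0.54],[[197,-2,110],[0,0,12],0.54],[[197,-2,110],[0,0,12],0.54],[[197,-2,110],[0,0,12],0.54]]'
python3 -c "
from h import *
st(); plan([.6235,-.2965,.0275],down(-85.5))
a=snap('side','s8',(320,250,440,350),6); cv2.imwrite('pics/s8.png',a[:,:,::-1])"
```

```text
[[ 0.5923 -0.2966  0.036 ]
 [ 0.6552 -0.298   0.036 ]
 [ 0.6831 -0.2938  0.036 ]
 [ 0.5883 -0.3462  0.036 ]
 [ 0.6536 -0.346   0.036 ]
 [ 0.6824 -0.3477  0.036 ]]
time_s: 35.33
position: [0.6217, -0.2952, 0.1331]
tcp_rot: [[0.997, 0.081, -0.004], [0.081, -0.997, 0.004], [-0.004, -0.004, -1.0]]
force: [-0.0, 0.2, 0.3]
opening: 0.464
t 35.33 p [ 0.6217 -0.2952  0.1331] F [-0.   0.2  0.3] op 0.464 j [-34.7  40.8  76.3   0.   63.1  50.7]
[[0.997, 0.081, -0.004], [0.081, -0.997, 0.004], [-0.004, -0.004, -1.0]]
shift mm [  2.1   1.9 105.6] rot [-0.23  0.23  0.12]
```

View pics/s8.png

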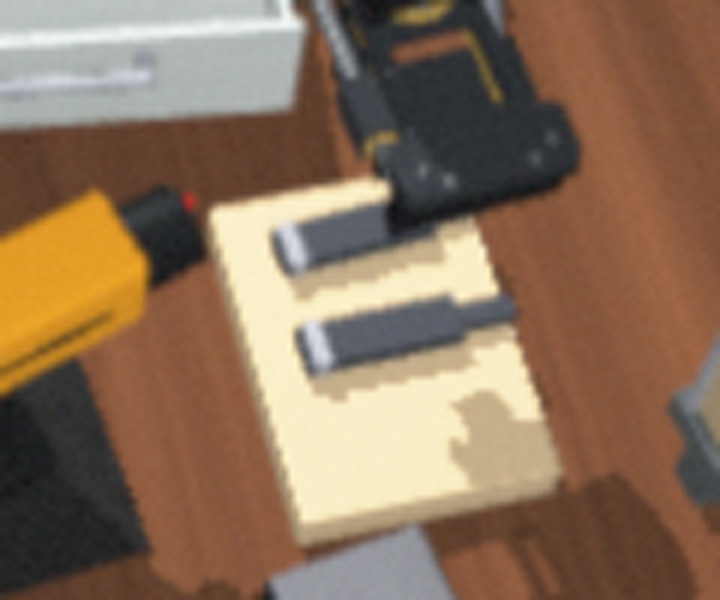

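```bash
python3 -c "
from h import *
B=lambda p:np.array(p,float)/5+[370,140]-.4
S=lambda p:np.array(p,float)/6+[320,250]-.4
for z in (.0,.05,.1,.15,.2): print(z,px2w('top',B([(465,205),(478,293)]),z)[:,:2].round(3).tolist(),px2w('side',S([(425,530),(270,580)]),z)[:,:2].round(3).tolist())"
python3 -m jog '[[[2,2,25],[0,0,0],0.54],[[2,2,60],[0,0,0],0.54],[[2,2,85],[0,0,0],0.54],[[2,2,98],[0,0,0],0.54],[[2,2,103],[0,0,0],0.54],[[2,2,105],[0,0,0],0.54],[[2,2,105],[0,0,0],0.54],[[2,2,105],[0,0,0],0.54]]'
python3 -c "
from h import *
st()"
```

```text
0.0 [[0.599, -0.553], [0.53, -0.561]] [[0.62, -0.43], [0.546, -0.438]]
0.05 [[0.593, -0.536], [0.526, -0.545]] [[0.608, -0.449], [0.537, -0.456]]
0.1 [[0.587, -0.52], [0.521, -0.528]] [[0.595, -0.468], [0.527, -0.475]]
0.15 [[0.58, -0.504], [0.517, -0.512]] [[0.583, -0.486], [0.518, -0.494]]
0.2 [[0.574, -0.488], [0.513, -0.495]] [[0.57, -0.505], [0.508, -0.512]]
time_s: 36.05
position: [0.6266, -0.2988, 0.0328]
tcp_rot: [[0.997, 0.081, 0.003], [0.081, -0.997, -0.001], [0.003, 0.002, -1.0]]
force: [-0.6, -0.6, 0.9]
opening: 0.459
t 36.05 p [ 0.6266 -0.2988  0.0328] F [-0.6 -0.6  0.9] op 0.459 j [-34.7  48.4  78.5   0.   52.9  50.6]
[[0.997, 0.081, 0.003], [0.081, -0.997, -0.001], [0.003, 0.002, -1.0]]
```

```bash
python3 -m jog '[[[-2,-2,3],[0,0,0],0.54],[[-2,-2,4.5],[0,0,0],0.54],[[-2,-2,4.5],[0,0,0],0.54],[[-2,-2,4.5],[0,0,0],0.54],[[-2,-2,4.5],[0,0,0],1],[[-2,-2,4.5],[0,0,0],1],[[-2,-2,4.5],[0,0,0],1],[[-2,-2,4.5],[0,0,0],1],[[-2,-2,4.5],[0,0,0],1],[[-2,-2,4.5],[0,0,0],1],[[-2,-2,4.5],[0,0,0],1],[[-2,-2,4.5],[0,0,0],1]]'
python3 -m jog '[[[0,0,-5],[0,0,0],1],[[0,0,-20],[0,0,0],1],[[0,0,-50],[0,0,0],1],[[0,0,-85],[0,0,0],1],[[0,0,-115],[0,0,0],1],[[0,0,-130],[0,0,0],1],[[0,0,-130],[0,0,0],1],[[0,0,-130],[0,0,0],1]]'
python3 -c "
from h import *
st(); plan(pl(.0,.05,.157),down(-90));plan(pl(.0,-.05,.157),down(-90))"
```

```text
time_s: 37.05
position: [0.6229, -0.2957, 0.0261]
tcp_rot: [[0.997, 0.081, -0.0], [0.081, -0.997, 0.001], [-0.0, -0.001, -1.0]]
force: [0.4, 1.7, 1.5]
opening: 0.25
time_s: 37.72
position: [0.6234, -0.2967, 0.1579]
tcp_rot: [[0.997, 0.081, 0.002], [0.081, -0.997, -0.001], [0.002, 0.002, -1.0]]
force: [0.5, 0.5, -2.3]
opening: 0.246
t 37.72 p [ 0.6234 -0.2967  0.1579] F [ 0.5  0.5 -2.3] op 0.246 j [-34.7  39.2  75.3   0.   65.3  50.7]
[[0.997, 0.081, 0.002], [0.081, -0.997, -0.001], [0.002, 0.002, -1.0]]
shift mm [-4.690e+01 -3.979e+02  2.000e-01] rot [ 0.08 -0.13  4.62]
shift mm [ -67.1 -300.     0.3] rot [ 0.08 -0.13  4.62]
```

```bash
python3 -m jog '[[[-1,-12,0],[0,0,0],1],[[-5,-45,0],[0,0,0.5],1],[[-10,-85,0],[0,0,1],1],[[-14,-125,0],[0,0,1.5],1],[[-19,-165,0],[0,0,2],1],[[-24,-205,0],[0,0,2.5],1],[[-29,-245,0],[0,0,3],1],[[-33,-285,0],[0,0,3.5],1],[[-38,-325,0],[0,0,4],1],[[-42,-360,0],[0,0,4.6],1],[[-46,-388,0],[0,0,4.6],1],[[-47,-398,0],[0,0,4.6],1]]'
python3 -m jog '[[[0,0,0],[0,0,0],1],[[0,0,20],[0,0,0],1],[[0,0,45],[0,0,0],1],[[0,0,65],[0,0,0],1],[[0,0,75],[0,0,0],1],[[0,0,80],[0,0,0],1],[[0,0,80],[0,0,0],1],[[0,0,80],[0,0,0],1],[[0,0,80],[0,0,0],1]]'
python3 -c "
from h import *
st(); plan(pl(.0,.05,.0715),down(-90))"
```

```text
time_s: 38.72
position: [0.5396, 0.1013, 0.1543]
tcp_rot: [[1.0, 0.004, -0.007], [0.004, -1.0, 0.002], [-0.007, -0.002, -1.0]]
force: [0.0, -0.1, -2.4]
opening: 0.246
time_s: 39.47
position: [0.5451, 0.0964, 0.0773]
tcp_rot: [[1.0, -0.0, 0.002], [-0.0, -1.0, 0.001], [0.002, -0.001, -1.0]]
force: [-0.3, -0.9, -1.7]
opening: 0.25
t 39.47 p [0.5451 0.0964 0.0773] F [-0.3 -0.9 -1.7] op 0.25 j [-1.6 36.9 99.3  0.1 43.7 88.4]
[[1.0, -0.0, 0.002], [-0.0, -1.0, 0.001], [0.002, -0.001, -1.0]]
shift mm [-0.5  0.3  5.8] rot [-0.03 -0.12 -0.  ]
```

```bash
python3 -m jog '[[[0,0,2],[0,0,0],1],[[0,0,4],[0,0,0],1],[[0,0,5.5],[0,0,0],1],[[0,0,6],[0,0,0],1],[[0,0,6],[0,0,0],1],[[0,0,6],[0,0,0],1]]'
python3 -m jog '[[[0,0,0],[0,0,0],0.6],[[0,0,0],[0,0,0],0.55],[[0,0,0],[0,0,0],0.54],[[0,0,0],[0,0,0],0.54],[[0,0,0],[0,0,0],0.54],[[0,0,-8],[0,0,0],0.54],[[0,0,-30],[0,0,0],0.54],[[0,0,-65],[0,0,0],0.54],[[0,0,-95],[0,0,0],0.54],[[0,0,-105],[0,0,0],0.54],[[0,0,-105],[0,0,0],0.54]]'
python3 -c "
from h import *
st(); plan([.622,-.347,.15],down(-88.5))"
```

```text
time_s: 39.97
position: [0.5443, 0.0969, 0.071]
tcp_rot: [[1.0, 0.001, 0.001], [0.001, -1.0, 0.001], [0.001, -0.001, -1.0]]
force: [-1.0, 0.1, 5.3]
opening: 0.249
time_s: 40.88
position: [0.5461, 0.0965, 0.1786]
tcp_rot: [[1.0, 0.001, 0.007], [0.001, -1.0, 0.0], [0.007, -0.0, -1.0]]
force: [0.4, -0.8, -0.4]
opening: 0.46
t 40.88 p [0.5461 0.0965 0.1786] F [ 0.4 -0.8 -0.4] op 0.46 j [-1.5 27.9 95.2  0.  56.5 88.4]
[[1.0, 0.001, 0.007], [0.001, -1.0, 0.0], [0.007, -0.0, -1.0]]
shift mm [ 75.4 443.6  29.1] rot [-0.   -0.4  -1.47]
```

```bash
python3 -m jog '[[[75,443.5,0],[0,0,-1.5],0.54],[[75,443.5,0],[0,0,-1.5],0.54],[[75,443.5,0],[0,0,-1.5],0.54],[[75,443.5,0],[0,0,-1.5],0.54],[[75,443.5,0],[0,0,-1.5],0.54],[[75,443.5,0],[0,0,-1.5],0.54],[[75,443.5,0],[0,0,-1.5],0.54],[[75,443.5,0],[0,0,-1.5],0.54],[[75,443.5,0],[0,0,-1.5],0.54],[[75,443.5,0],[0,0,-1.5],0.54],[[75,443.5,0],[0,0,-1.5],0.54],[[75,443.5,0],[0,0,-1.5],0.54]]'
python3 -m jog '[[[0,0,0],[0,0,0],0.54],[[0,0,0],[0,0,0],0.54],[[0,0,20],[0,0,0],0.54],[[0,0,55],[0,0,0],0.54],[[0,0,80],[0,0,0],0.54],[[0,0,95],[0,0,0],0.54],[[0,0,100],[0,0,0],0.54],[[0,0,100],[0,0,0],0.54],[[0,0,100],[0,0,0],0.54],[[0,0,100],[0,0,0],0.54]]'
python3 -c "
from h import *
st(); plan([.622,-.347,.0268],down(-88.5))"
```

```text
time_s: 41.88
position: [0.6187, -0.3546, 0.1725]
tcp_rot: [[1.0, 0.02, -0.0], [0.02, -1.0, -0.003], [-0.0, 0.003, -1.0]]
force: [0.6, -0.0, 0.6]
opening: 0.465
time_s: 42.72
position: [0.6203, -0.3466, 0.0768]
tcp_rot: [[1.0, 0.027, 0.002], [0.027, -1.0, -0.001], [0.002, 0.001, -1.0]]
force: [0.0, -0.0, 0.4]
opening: 0.459
t 42.72 p [ 0.6203 -0.3466  0.0768] F [ 0.  -0.   0.4] op 0.459 j [-38.2  46.1  74.8   0.   58.9  50.2]
[[1.0, 0.027, 0.002], [0.027, -1.0, -0.001], [0.002, 0.001, -1.0]]
shift mm [ 1.5  0.4 50. ] rot [ 0.06 -0.13  0.07]
```

```bash
python3 -m jog '[[[1,0,20],[0,0,0],0.54],[[1,0,38],[0,0,0],0.54],[[1,0,46],[0,0,0],0.54],[[1,0,50],[0,0,0],0.54],[[1,0,50],[0,0,0],0.54],[[1,0,50],[0,0,0],0.54],[[1,0,50],[0,0,0],1],[[1,0,50],[0,0,0],1],[[1,0,50],[0,0,0],1],[[1,0,50],[0,0,0],1],[[1,0,50],[0,0,0],1],[[1,0,50],[0,0,0],1]]'
python3 -m jog '[[[0,0,0],[0,0,0],1],[[0,0,0],[0,0,0],1],[[0,0,0],[0,0,0],1]]'
python3 -m jog '[[[0,0,-5],[0,0,0],1],[[0,0,-20],[0,0,0],1],[[0,0,-50],[0,0,0],1],[[0,0,-85],[0,0,0],1],[[0,0,-115],[0,0,0],1],[[0,0,-130],[0,0,0],1],[[0,0,-130],[0,0,0],1],[[0,0,-130],[0,0,0],1]]'
python3 -c "
from h import *
st(); plan(pl(.0,-.04,.157),down(-90))"
```

```text
time_s: 43.72
position: [0.6205, -0.3468, 0.0255]
tcp_rot: [[1.0, 0.027, 0.001], [0.027, -1.0, 0.0], [0.001, -0.0, -1.0]]
force: [-0.3, 0.0, 1.8]
opening: 0.248
time_s: 43.97
position: [0.6205, -0.3468, 0.0255]
tcp_rot: [[1.0, 0.027, 0.001], [0.027, -1.0, 0.0], [0.001, -0.0, -1.0]]
force: [-0.8, -0.3, 3.5]
opening: 0.25
time_s: 44.63
position: [0.6204, -0.3467, 0.1564]
tcp_rot: [[1.0, 0.027, 0.001], [0.027, -1.0, -0.0], [0.001, 0.0, -1.0]]
force: [1.0, -0.1, -2.9]
opening: 0.248
t 44.63 p [ 0.6204 -0.3467  0.1564] F [ 1.  -0.1 -2.9] op 0.248 j [-38.2  40.9  71.9   0.   67.1  50.3]
[[1.0, 0.027, 0.001], [0.027, -1.0, -0.0], [0.001, 0.0, -1.0]]
shift mm [ -77.3 -355.7   -0.9] rot [ 0.02 -0.08  1.53]
```

```bash
python3 -m jog '[[[-1,-10,0],[0,0,0],1],[[-5,-40,0],[0,0,0.2],1],[[-14,-78,0],[0,0,0.5],1],[[-23,-116,0],[0,0,0.7],1],[[-32,-154,0],[0,0,0.9],1],[[-41,-192,0],[0,0,1],1],[[-50,-230,0],[0,0,1.2],1],[[-58,-268,0],[0,0,1.4],1],[[-66,-303,0],[0,0,1.5],1],[[-73,-335,0],[0,0,1.5],1],[[-77,-352,0],[0,0,1.5],1],[[-77,-356,0],[0,0,1.5],1]]'
python3 -m jog '[[[0,0,0],[0,0,0],1],[[0,0,20],[0,0,0],1],[[0,0,45],[0,0,0],1],[[0,0,65],[0,0,0],1],[[0,0,75],[0,0,0],1],[[0,0,80],[0,0,0],1],[[0,0,80],[0,0,0],1],[[0,0,80],[0,0,0],1],[[0,0,80],[0,0,0],1]]'
python3 -c "
from h import *
st(); plan(pl(.0,-.04,.0705),down(-90))"
```

```text
time_s: 45.63
position: [0.5292, 0.0115, 0.1533]
tcp_rot: [[1.0, 0.004, -0.008], [0.004, -1.0, 0.003], [-0.008, -0.003, -1.0]]
force: [0.2, 0.2, -1.6]
opening: 0.248
time_s: 46.38
position: [0.5348, 0.0068, 0.0762]
tcp_rot: [[1.0, 0.0, 0.002], [0.0, -1.0, 0.0], [0.002, -0.0, -1.0]]
force: [-0.9, 1.0, -2.0]
opening: 0.251
t 46.38 p [0.5348 0.0068 0.0762] F [-0.9  1.  -2. ] op 0.251 j [-1.130e+01  3.610e+01  1.021e+02  1.000e-01  4.170e+01  7.870e+01]
[[1.0, 0.0, 0.002], [0.0, -1.0, 0.0], [0.002, -0.0, -1.0]]
shift mm [-1.2 -0.   5.7] rot [-0.02 -0.12  0.  ]
```

Place, release, rise, then move away to the start side for a final look.

```bash
python3 -m jog '[[[0,0,2],[0,0,0],1],[[0,0,4],[0,0,0],1],[[0,0,5],[0,0,0],1],[[0,0,5.7],[0,0,0],1],[[0,0,5.7],[0,0,0],1],[[0,0,5.7],[0,0,0],1]]'
python3 -m jog '[[[0,0,0],[0,0,0],0.6],[[0,0,0],[0,0,0],0.55],[[0,0,0],[0,0,0],0.54],[[0,0,0],[0,0,0],0.54],[[0,0,0],[0,0,0],0.54],[[0,0,-8],[0,0,0],0.54],[[0,0,-30],[0,0,0],0.54],[[0,0,-70],[0,0,0],0.54],[[0,0,-110],[0,0,0],0.54],[[0,0,-150],[0,0,0],0.54],[[0,0,-190],[0,0,0],0.54],[[0,0,-220],[0,0,0],0.54]]'
python3 -m jog '[[[0,0,-30],[0,0,0],0.5],[[-20,30,-30],[0,0,0],0.5],[[-40,60,-30],[0,0,0],0.5],[[-60,90,-30],[0,0,0],0.5],[[-70,130,-30],[0,0,0],0.5],[[-75,160,-30],[0,0,0],0.5],[[-75,190,-30],[0,0,0],0.5],[[-75,200,-30],[0,0,0],0.5],[[-75,200,-30],[0,0,0],0.5],[[-75,200,-30],[0,0,0],0.5]]'
python3 -c "
from h import *
st()
snap('side','s9',(190,70,450,350),2.1); snap('top','t9',(190,130,500,250),2.5)"
```

```text
time_s: 46.88
position: [0.534, 0.0073, 0.0704]
tcp_rot: [[1.0, 0.001, 0.001], [0.001, -1.0, 0.0], [0.001, -0.0, -1.0]]
force: [-1.9, -0.5, 6.0]
opening: 0.244
time_s: 47.88
position: [0.5345, 0.0067, 0.2937]
tcp_rot: [[1.0, 0.0, 0.005], [0.0, -1.0, -0.001], [0.005, 0.001, -1.0]]
force: [1.4, -0.4, 0.0]
opening: 0.459
time_s: 48.72
position: [0.4586, -0.1926, 0.3194]
tcp_rot: [[1.0, -0.001, -0.001], [-0.001, -1.0, 0.002], [-0.001, -0.002, -1.0]]
force: [0.1, 0.2, 0.7]
opening: 0.502
t 48.72 p [ 0.4586 -0.1926  0.3194] F [0.1 0.2 0.7] op 0.502 j [-35.7  13.9  92.5   0.1  73.7  54.3]
[[1.0, -0.001, -0.001], [-0.001, -1.0, 0.002], [-0.001, -0.002, -1.0]]
```

View pics/s9.png

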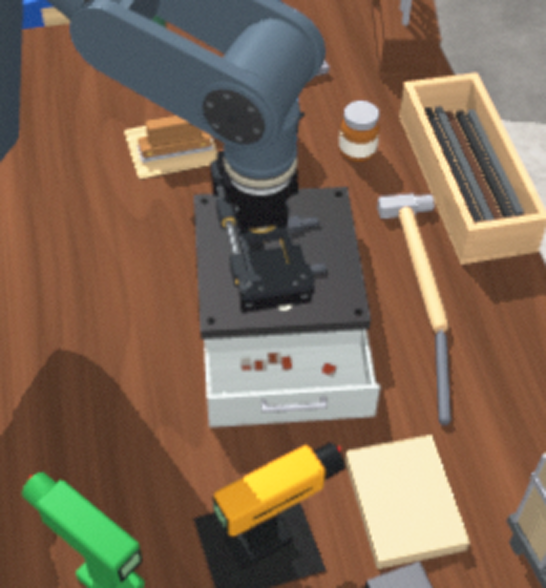

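View pics/t9.png

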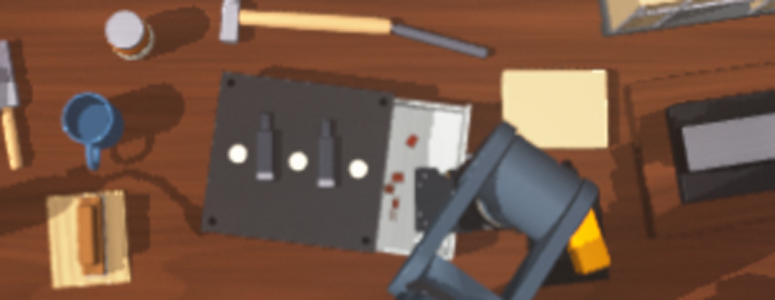

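The shelf is empty, and both blanks lie flat on the plate at (265,148) and (327,153) in the top view. All five chips are in the pan, the scraper is on its pad, and the gun stands on its black pad. Handing in.

```bash
python3 -c "
from h import *
print(bot.hand_in())"
```

```text
the job is handed in; nothing more can be done
None
```

The job is done and handed in at about 49 s of the 210 s allowed; no verdict came back.

- **Chips:** Two scraper strokes pushed all five chips into the pan. The last pictures show all five there, though one or two lie a little differently in the pan than before.
- **Scraper:** It is back on its plywood pad. I opened the fingers with it about 2 mm above the pad, so it dropped slightly, but the pictures show it standing.
- **Thermometer:** It read the far, middle and near dots in that order, each for about 1.3 s or more. It pointed 50° down from about 140 mm, with the line of sight computed within about 2 mm of each dot's centre. No reading display was available to confirm this, but the gun's pose in the pictures agreed with the prediction to about 2 pixels. It is back upright on its black pad.
- **Blanks:** The two blanks present lie flat and apart on the plate, and the shelf is empty.
- **Bystanders:** The mug, flux jar, hammer and punch look unmoved in the last pictures. I saw the wire brush only partly and did not check it closely.

The gripper was clear of everything at hand-in. No check failed. The only disagreement was about 7 mm between the two cameras on where the scraper first stood, which the grip absorbed.

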